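Set a binding post in a sample board on the desk press

TASK

Lay the wooden sample board in the nest of the binding press, hole over the press's bore, and drop the longer of the two binding posts from the stand stem-down through the board's hole, letting go of it where it comes to rest standing a little proud of the board. Then pull the press's sprung lever all the way down to its stop, so that it (not your hand) drives the post home with its knob down on the board, and let the lever return upright. Leave the shorter post in the stand and the other things on the desk where they are.

Things in the scene. Friction and masses are not known exactly. Their poses are not given: they have to be found in the camera images.
- press: Grey desk binding press, fixed, 188 x 84 mm. Origin on its underside, on the vertical axis of the bore; x points back from bore to lever hinge, z up. Bed top at z = 36 mm, from x = -36 to +152 mm. Between x = -5 and +60 mm the bed is only 46 mm wide, so that fingers holding the 58 mm wide board can pass below it there. Hinge cheeks at x = 110 to 140 mm reach z = 99 mm.
- nest (a point): Where the centre of the board's underside belongs, at press (28, 0, 36) mm, axes as the press's; the board's x lies along press x, hole end towards the robot. Six steel locating pins, 8 mm thick and 13 mm tall with conical tops (the lower 6 mm straight), stand round the board's place with 1.5 mm play on every side.
- die (a point): Centre of the mouth of the press's bore (13 mm wide), on the bed's top 36 mm above the desk. 14 mm down the bore is a stiff friction plug, on which the post comes to rest; about 7 N or more pushes it down, and it stays down.
- lever (a joint): Angle of the press's lever, rad: 0 = upright at rest, 1.5 = level, at its stop. A spring returns it to 0. It swings about the level press y axis through point lever_hinge, forward and down towards press -x; pulling it down takes up to about 12 N at the bar.
- lever_hinge (a point): The lever's hinge axis, at press (125, 0, 84.8) mm; fixed.
- lever_bar (a point): Middle of the round cross bar at the lever's end (12 mm thick, 100 mm long along press y), 165 mm from the hinge. At rest at press (113, 0, 249) mm, at the stop at (-40, 0, 85) mm. The lever arm is 16 mm wide and 14 mm thick, with a 16 mm wide pressing foot 125 mm from the hinge.
- board: Plain wooden sample board, 100 x 58 x 8 mm, loose, lying flat. Origin at the centre of its underside, x along its length. One hole, 13 mm wide, 28 mm from the centre towards -x (the end nearer the robot at the start).
- board_hole (a point): Centre of the board's hole on its upper face.
- stand: Grey plastic post stand, fixed, 100 x 44 x 28 mm, origin at the centre of its underside; two bores 20 mm deep at x = -25 and +25 mm, one post in each.
- long_post: The longer binding post, steel, loose, upright in either bore of the stand: stem 10 mm thick and 32 mm long (lowest 6 mm tapering to 5 mm), on top of it a knurled knob 18 mm wide and 18 mm tall. Origin at the tip of the stem, z up along the post. Its knob hovers 12 mm above the stand (knob top 58 mm above the desk). Resting on the plug in the press its knob is 10 mm above the board.
- long_post_shoulder (a point): Underside of the long post's knob on its axis, 32 mm above the tip.
- short_post: The shorter binding post: the same knob on an 18 mm stem, its knob down on the stand (knob top 46 mm above the desk). Origin at the tip. Not to be used.
- bottle: Half-litre clear bottle with red cap, 65 mm wide, 212 mm tall; leave it. Origin at its underside.
- eraser: Eraser, 21 x 42 x 13 mm; leave it. Origin at its underside.
- glue: Upright yellow glue stick, 27 mm wide, 94 mm tall; leave it. Origin at its underside.
- clip: Black binder clip, 46 x 32 x 34 mm; leave it. Origin at its underside.
Things that resemble listed ones, but are neither listed nor needed, are in the scene too. Of the things that look like the press, the larger one is meant.

How it is judged:
On the way, in this order (a step that is already met when the one before it is completed fails the run):
1. the board lies in the press's nest, hole over the bore, released (horizontal distance between board_hole and die below 0.004 m and z of board_hole in the frame of press below 0.0465 m and angle between the x axis of board and the x axis of press, either way round below 0.08 rad and contact force between the fingers and board below 0.1 N), for 0.2 s.
2. the long post stands through the board's hole in the bore, released, knob still 5 mm or more above the board, lever up (horizontal distance between board_hole and die below 0.004 m and z of board_hole in the frame of press below 0.0465 m and angle between the x axis of board and the x axis of press, either way round below 0.08 rad and z of long_post_shoulder in the frame of press between 0.049 and 0.058 m and horizontal distance between long_post_shoulder and die below 0.006 m and contact force between the fingers and long_post below 0.1 N and value of joint lever below 0.3 rad), for 0.3 s.
3. the lever is down at its stop and has driven the post home (horizontal distance between board_hole and die below 0.004 m and z of board_hole in the frame of press below 0.0465 m and angle between the x axis of board and the x axis of press, either way round below 0.08 rad and z of long_post_shoulder in the frame of press below 0.048 m and horizontal distance between long_post_shoulder and die below 0.005 m and value of joint lever above 1.42 rad), for 0.1 s.
At the end, for the whole second after the job is handed in: Board flat in the nest, hole within 4 mm of the bore axis, length within 0.08 rad of the press's; long post in it, knob underside under 4 mm above the board and within 5 mm of the bore axis; lever back up within 0.15 rad; board and post at rest (horizontal distance between board_hole and die below 0.004 m and z of board_hole in the frame of press below 0.0465 m and angle between the x axis of board and the x axis of press, either way round below 0.08 rad and z of long_post_shoulder in the frame of press below 0.048 m and horizontal distance between long_post_shoulder and die below 0.005 m and value of joint lever below 0.15 rad and linear speed of each of long_post, board below 0.02 m/s); the robot touches nothing.
It fails at once if the shorter post is taken from the stand (moved over 30 mm) (distance of short_post from where it was at the start of the episode above 0.03 m).
It fails at once if the bottle is moved over 40 mm (distance of bottle from where it was at the start of the episode above 0.04 m).
It fails at once if the eraser is moved over 40 mm (distance of eraser from where it was at the start of the episode above 0.04 m).
It fails at once if the glue is moved over 40 mm (distance of glue from where it was at the start of the episode above 0.04 m).
It fails at once if the clip is moved over 40 mm (distance of clip from where it was at the start of the episode above 0.04 m).
It also fails if it takes over 72 s, if anything falls off the work surface, if the arm or the gripper's body presses on something with over 40 N, if the wrist force passes 120 N, or if a joint passes its speed limit or range.

ROBOT

A 6-joint arm with a two-finger parallel gripper is mounted at the origin on a cart in front of the work surface, level with it; the furniture and walls round the work are solid. World frame = base frame: x ahead of the robot, y to its left, z up, the work surface at z = 0. Lengths are in m, angles in rad, forces in N, time in s.
With the tool pointing down it reaches from about 0.35 to 0.725 m from the base axis. Payload 6 kg.
Tool frame: the origin (TCP) lies on the centre line of the jaws, within the pads' length; the fingertips stand 22 mm ahead of it and the grasp point (between the pads) lies 3 mm ahead of it; x points along the fingers, z is the direction in which the jaws open and shut, and the axes are right-handed (so a half turn about x gives the same grasp; the last joint's range is limited). The gripper opens to 85 mm and grips with 20 to 120 N. Pads are 22 mm wide; open, the fingers measure 114 mm over their backs; the gripper's body (76 mm by 85 mm) begins 54 mm behind the grasp point. The pads swing forward as they close: fully open they stand 13 mm farther back than shut.
Start: joints at [-0.919, 0.04, 0.085, 0, -1.615, -0.334], TCP at [0.187, -0.57, 0.224] pointing down, gripper open.
Joint ranges: [-2.56, 2.56], [-1.29, 2.01], [-1.08, 1.49], [-3.29, 1.98], [-2.81, -0.18], [-2.99, 2.99]. Speed limits (rad/s): [2.57, 2.57, 3.01, 3.14, 3.14, 3.14].

INTERFACE

Orientations are given as a unit quaternion [x, y, z, w].
In Python, from station import robot gives the robot as it stands. The module is installed in compiled form; this text tells all that it offers.
- The arm moves only by the tool apply_moves, never from a script. Its argument "targets" is a list of rows, each an object with "dp": the shift along the tool's x, y, z in units of 0.1 m (1.0 is 0.1 m), a list of three; "dr": the turn, a rotation vector about the tool's x, y, z in units of pi rad (1.0 is pi rad), a list of three; "hand": the closure, from 0 (fully open) to 1 (shut). A call has exactly 8 rows; each row is the pose to reach, as a shift and turn from the pose commanded when the call began, along the tool's axes at that moment, turning the shorter way round; what a row does not reach only later rows make up. A row lasts 1/12 s, in which the tool goes at most 41.7 mm and 7.16 degrees, less where a joint would pass 70% of its speed; a pose out of reach is approached as far as the arm can. A call with a number of a shift or a turn outside -1 to 1 is refused whole. A call with a gripper value outside its range is refused whole. The fingers move at their own pace and stop on an object; "squeeze" is the grip in N (left out, the last holds). Time passes only in rows, so rows that repeat a pose let the fingers close, or fill a call up. It gives the time, the measured TCP pose, the force and the opening at its end, in the units of the state.
- robot.state(): the state, without advancing time (a new reading comes with each control period).
- robot.camera(name): name is "side" or "top"; returns the picture (480x640x3 uint8, red, green, blue); there is no depth.
- robot.camera_model(name): a dict with "fx", "fy", "cx", "cy" (pixels), "world_from_camera" (4x4, takes a point from camera to world coordinates). Camera axes: x right, y up, looking along -z (the intrinsics and any distortion apply to the point x, -y, -z); pixel columns grow to the right and rows downward; lengths in m; the calibration is good to about 2 mm. A picture is of the moment at which its call begins. camera_model takes no time and is no camera call.
- robot.close_job(): hands the job in, once; it reports no verdict.
The state is a dict: "t": time; "joints": joint angles; "joint_velocities": joint speeds; "tau": joint torques, N m; "eef_pos": TCP position; "ee_rot": TCP orientation; "ft_force": force on the tool from outside, world axes, zero at the start; "ft_torque": the same for the moment, N m; "width": finger opening in m.
Only numpy, scipy, OpenCV 4.12 (cv2) and the standard library are available. Lean on these libraries where they do the work, as an engineer would, in place of code of your own. Each camera call takes 0.05 s, during which the arm holds its last target. There are 200 camera calls.

## Working session

There is one attempt and no reset: what is moved stays moved. The work goes in short steps, Python scripts to look and compute and a tool call to move; the robot and the scene stay as the last step left them, time stands still between calls to the robot, and variables do not carry over. Pictures are saved under pics/ and viewed, about 8 in all and at most 12, crops included, and the job is handed in when it is done.

Besides the shell and the picture viewer there is one more tool, called after "Call:" as name([rows], argument=value, ...), one row to a line, values as JSON. apply_moves: Moves the arm, as the interface text tells. Its arguments: {"type":"object","properties":{"targets":{"type":"array"},"squeeze":{"type":"number"}},"required":["targets"]}

```bash
mkdir -p pics
python3 - <<'E'
from station import robot
import cv2, numpy as np
np.set_printoptions(precision=4,suppress=True)
s=robot.state()
for k,v in s.items(): print(k,v)
for n in("top","side"):
    im=robot.camera(n); cv2.imwrite(f"pics/{n}0.png",im[:,:,::-1]); m=robot.camera_model(n)
    print(n,{k:v for k,v in m.items() if k!="world_from_camera"}); print(np.array(m["world_from_camera"]))
E
```

```text
t 0.0
joints [-0.9193  0.0408  0.0838 -0.0005 -1.6155 -0.3337]
joint_velocities [-0.001   0.0001 -0.0002  0.001   0.0013  0.0011]
tau [ -0.0001 -36.8217  34.7415   6.9322  -0.0053  -0.    ]
eef_pos [ 0.1875 -0.5696  0.2233]
ee_rot [-0.5723  0.4143  0.5733  0.4149]
ft_force [ 0.7023 -0.0576 -1.1349]
ft_torque [ 0.0349  0.0173 -0.018 ]
width 0.08560201535841938
top {'fx': 465.50646598136655, 'fy': 465.50646598136655, 'cx': 313.4365022063641, 'cy': 240.78956179036118}
[[-0.0159  0.9964 -0.0829  0.3851]
 [-0.9998 -0.0152  0.0091  0.0188]
 [ 0.0078  0.083   0.9965  1.7916]
 [ 0.      0.      0.      1.    ]]
side {'fx': 495.245428764469, 'fy': 495.245428764469, 'cx': 321.945978246857, 'cy': 232.07684803760205}
[[ 0.9809  0.0847 -0.1751  0.2472]
 [-0.1942  0.4831 -0.8538 -1.2182]
 [ 0.0123  0.8715  0.4903  0.8656]
 [ 0.      0.      0.      1.    ]]
```

View pics/top0.png

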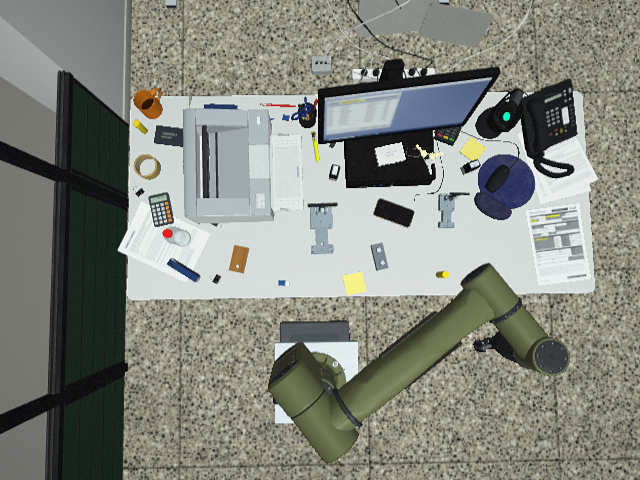

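View pics/side0.png

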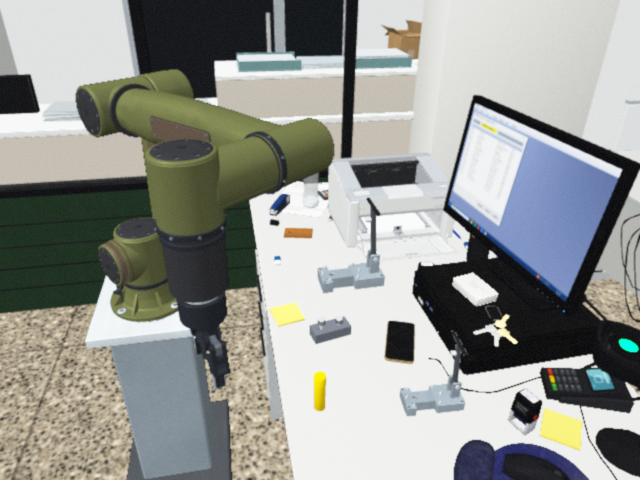

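The top view shows two press-like things. The one at (321,230) is larger, and the one at (447,210) is smaller. The board is at (239,259), the stand with posts at (379,257), and the bottle at (176,236). In the side view the presses are at (352,275) and (433,398), the stand at (330,328) and the board at (298,233). Next I'll enlarge these.

```bash
cat > h.py <<'E'
import cv2, numpy as np
from scipy.spatial.transform import Rotation as R
from station import robot
np.set_printoptions(precision=4,suppress=True)
def proj(n,P):
    m=robot.camera_model(n);T=np.linalg.inv(np.array(m["world_from_camera"]))
    p=np.atleast_2d(P)@T[:3,:3].T+T[:3,3]
    return np.c_[m["cx"]+m["fx"]*p[:,0]/-p[:,2], m["cy"]-m["fy"]*p[:,1]/-p[:,2]]
def back(n,u,v,z):
    m=robot.camera_model(n);T=np.array(m["world_from_camera"])
    d=T[:3,:3]@np.array([(u-m["cx"])/m["fx"],-(v-m["cy"])/m["fy"],-1])
    return T[:3,3]+d*(z-T[2,3])/d[2]
def tri(a,b):
    P=[];D=[]
    for n,(u,v) in(("top",a),("side",b)):
        m=robot.camera_model(n);T=np.array(m["world_from_camera"])
        d=T[:3,:3]@np.array([(u-m["cx"])/m["fx"],-(v-m["cy"])/m["fy"],-1]);P.append(T[:3,3]);D.append(d)
    s=np.linalg.lstsq(np.c_[D[0],-D[1]],P[1]-P[0],rcond=None)[0]
    A=P[0]+s[0]*D[0];B=P[1]+s[1]*D[1]; return (A+B)/2,np.linalg.norm(A-B)
def crop(im,u,v,w,h,k):
    c=cv2.resize(im[v:v+h,u:u+w],None,fx=k,fy=k,interpolation=cv2.INTER_CUBIC)
    for i in range(0,w,10):
        cv2.line(c,(int((i+.5)*k),0),(int((i+.5)*k),5),(0,0,255),1); 
        if i%20==0: cv2.putText(c,str(u+i),(int((i+.5)*k),16),0,.38,(0,0,255),1)
    for i in range(10,h,10):
        cv2.line(c,(0,int((i+.5)*k)),(5,int((i+.5)*k)),(0,0,255),1); cv2.putText(c,str(v+i),(7,int((i+.5)*k)+4),0,.38,(0,0,255),1)
    return c
E
python3 - <<'E'
from h import *
t=cv2.imread("pics/top0.png");s=cv2.imread("pics/side0.png")
a=np.hstack([crop(t,220,235,40,40,10),crop(t,360,235,40,40,10)])
b=crop(t,300,195,80,20,1)
cv2.imwrite("pics/c1.png",np.vstack([np.hstack([crop(t,220,240,40,37,8),crop(t,360,237,40,37,8)]),np.hstack([crop(t,300,196,40,37,8),crop(t,300,226,40,37,8)])]))
L=cv2.resize(crop(s,310,190,80,120,5),None,fx=1,fy=1)
Rr=np.vstack([crop(s,276,220,50,24,8),crop(s,304,310,50,36,8)])
h=600;Rr=cv2.copyMakeBorder(Rr,0,h-Rr.shape[0],0,0,cv2.BORDER_CONSTANT)
cv2.imwrite("pics/c2.png",np.hstack([L,Rr]))
E
```

```text
(no output)
```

View pics/c1.png

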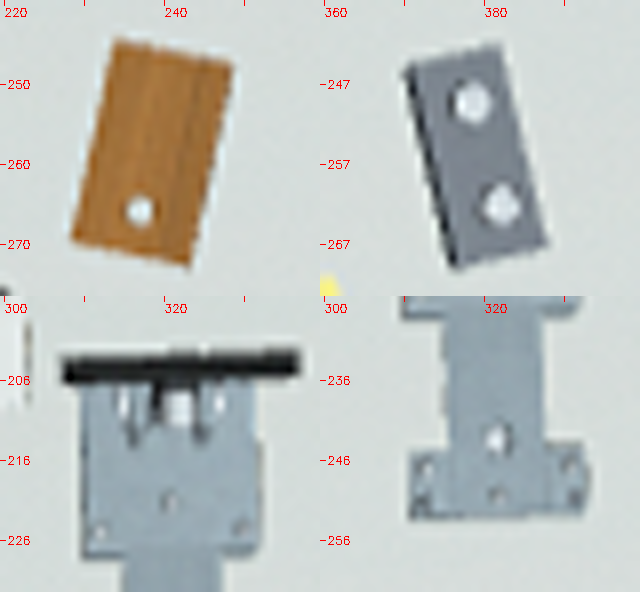

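View pics/c2.png

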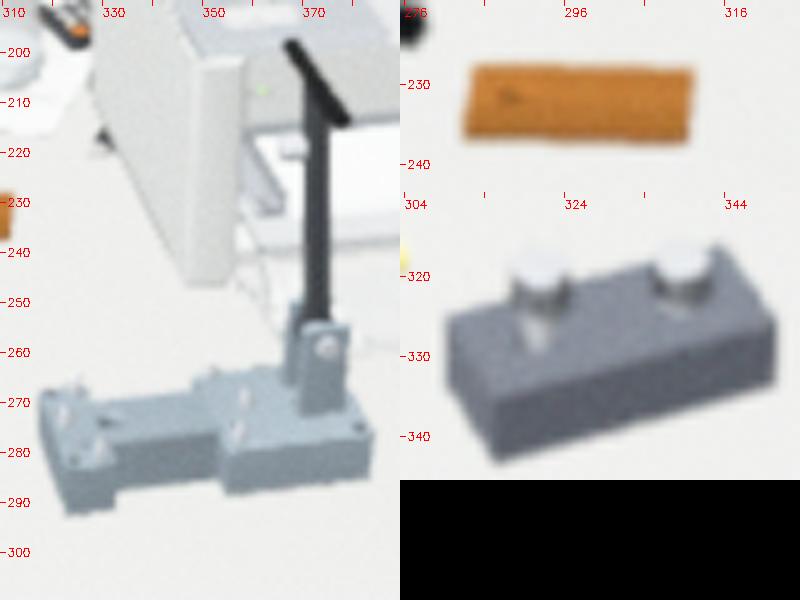

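The board's hole end is towards the robot, at top (237,266). The large press's bore is at top (321.6,243.5). The long post is the one nearer the robot: its stem shows in the side view at (321,318), and in the top view it is at (382.4,262). The short post's knob is down on the stand. Next I'll fit the poses.

Run:
```python
from h import *
from scipy.optimize import least_squares
def fit(name,obs,x0):
    # obs: (cam, local pt, pixel)
    def res(p):
        c,s=np.cos(p[2]),np.sin(p[2]); r=[]
        for n,l,px in obs:
            w=[p[0]+c*l[0]-s*l[1],p[1]+s*l[0]+c*l[1],l[2]]
            r.append(proj(n,w)[0]-px)
        return np.array(r)
    for sel in(("top","side"),("top",),("side",)):
        k=[i for i,o in enumerate(obs) if o[0] in sel]
        f=least_squares(lambda p:res(p)[k].ravel(),x0,loss="soft_l1")
        print(name,sel,f.x); 
        if len(sel)==2: print(np.round(res(f.x),2).tolist())
m=1e-3
B=[("top",(50*m,29*m,8*m),(233.9,244.25)),("top",(50*m,-29*m,8*m),(248.9,247.25)),("top",(-50*m,-29*m,8*m),(243.25,273.25)),("top",(-50*m,29*m,8*m),(228.25,269.5)),("top",(-28*m,0,8*m),(237,265.9)),
("side",(-50*m,29*m,8*m),(284.5,227.6)),("side",(50*m,29*m,8*m),(312.1,228)),("side",(50*m,-29*m,0),(311.5,237.4)),("side",(-50*m,-29*m,0),(283.4,237))]
fit("board",B,[.4,.2,-.2])
P=[("top",(-36*m,42*m,36*m),(310.6,253.4)),("top",(-36*m,-42*m,36*m),(332.6,252.9)),("top",(0,0,36*m),(321.6,243.5)),("top",(60*m,42*m,36*m),(309.8,228.1)),("top",(60*m,-42*m,36*m),(332.0,228.1)),
("top",(113*m,50*m,249*m),(308.2,204.8)),("top",(113*m,-50*m,249*m),(336.5,203.8)),
("side",(113*m,50*m,249*m),(367.9,198.5)),("side",(113*m,-50*m,249*m),(378.1,213.5)),("side",(-36*m,-42*m,0),(323.1,292.1)),("side",(152*m,-42*m,0),(383.5,285.1)),("side",(60*m,-42*m,0),(354.7,288.3)),("side",(-36*m,42*m,36*m),(317.5,267.9)),("side",(0,0,36*m),(331.1,273.1))]
fit("press",P,[.45,0,0])
print("long",back("top",382.4,262.1,.058),back("side",321,318.5,.058),tri((382.4,262.1),(321,318.5)))
print("short",back("top",378.6,249.4,.046),back("side",339,317.75,.046))
print("bottle",back("top",168,234,.212))
print(R.from_quat(robot.state()["ee_rot"]).as_matrix())
```

```text
board ('top', 'side') [ 0.4698  0.2908 -0.2178]
[[-0.1, -0.02], [-0.31, 0.01], [-0.22, -0.4], [-0.07, 0.3], [-0.16, -0.22], [-0.1, 0.07], [0.2, 0.27], [0.14, 0.93], [-0.42, 0.7]]
board ('top',) [ 0.4696  0.2901 -0.2235]
board ('side',) [ 0.4706  0.2944 -0.2067]
press ('top', 'side') [ 0.5224 -0.0265  0.018 ]
[[-0.15, -0.54], [0.07, -0.79], [-0.37, -0.51], [-0.2, -0.5], [-0.27, -1.23], [-1.54, 0.06], [0.01, 0.09], [-0.72, 0.28], [-0.27, 0.88], [-0.6, 1.2], [0.33, 0.86], [-0.51, 1.21], [-0.75, -0.49], [0.38, 0.68]]
press ('top',) [ 0.5206 -0.0272  0.0055]Traceback (most recent call last):
  File "<stdin>", line 23, in <module>
  File "<stdin>", line 13, in fit
    return func(*args, **kwargs)
    result = trf(vector_fun.fun, vector_fun.jac, x0, f0, J0, lb, ub, ftol, xtol,
                 gtol, max_nfev, x_scale, loss_function, tr_solver,
                 tr_options.copy(), verbose, callback=callback_wrapped)
    return trf_no_bounds(
        fun, jac, x0, f0, J0, ftol, xtol, gtol, max_nfev, x_scale,
        loss_function, tr_solver, tr_options, verbose, callback=callback)
    J = jac(
[... 571 characters left out ...]
^^^^^^^^^^^^^^^
                             mf)
                             ^^^
    df = [f_eval - f0 for f_eval in f_evals]
                                    ^^^^^^^
    f = np.atleast_1d(self.fun(x, *self.args, **self.kwargs))
                      ~~~~~~~~^^^^^^^^^^^^^^^^^^^^^^^^^^^^^^
    return np.atleast_1d(self.fun(x))
                         ~~~~~~~~^^^
    return self.f(x, *self.args, **self.kwargs)
           ~~~~~~^^^^^^^^^^^^^^^^^^^^^^^^^^^^^^
  File "<stdin>", line 13, in <lambda>
  File "<stdin>", line 9, in res
  File "h.py", line 6, in proj
    m=robot.camera_model(n);T=np.linalg.inv(np.array(m["world_from_camera"]))
ValueError: time passes only in moves, steps and waits
```

```bash
sed -i 's/robot.camera_model(n)/CM[n]/' h.py; sed -i '4i CM={n:robot.camera_model(n) for n in("top","side")}' h.py
cat > fit.py <<'E'
from h import *
from scipy.optimize import least_squares
m=1e-3
def fit(name,obs,x0):
    def res(p):
        c,s=np.cos(p[2]),np.sin(p[2])
        return np.array([proj(n,[p[0]+m*(c*l[0]-s*l[1]),p[1]+m*(s*l[0]+c*l[1]),m*l[2]])[0]-px for n,l,px in obs])
    for sel in(("top","side"),("top",),("side",)):
        k=[i for i,o in enumerate(obs) if o[0] in sel]
        f=least_squares(lambda p:res(p)[k].ravel(),x0,loss="soft_l1",x_scale=[.01,.01,.1])
        print(name,sel,f.x); 
        if len(sel)==1: print(np.round(res(f.x)[k],1).tolist())
if __name__=="__main__":
    P=[("top",(-36,42,36),(310.6,253.4)),("top",(-36,-42,36),(332.6,252.9)),("top",(0,0,36),(321.6,243.5)),("top",(60,42,36),(309.8,228.1)),("top",(60,-42,36),(332.0,228.1)),
    ("top",(113,50,249),(307.2,205)),("top",(113,-50,249),(337,203.8)),
    ("side",(113,50,249),(367.9,198.5)),("side",(113,-50,249),(378.1,213.5)),("side",(-36,-42,0),(323.1,292.1)),("side",(152,-42,0),(383.5,285.1)),("side",(60,-42,0),(354.7,288.3)),("side",(-36,42,36),(317.5,267.9)),("side",(0,0,36),(331.1,273.1))]
    fit("press",P,[.45,0,0])
    print("long",back("top",382.4,262.1,.058),back("side",321,318.5,.058),tri((382.4,262.1),(321,318.5)))
    print("short",back("top",378.6,249.4,.046),back("side",339,317.75,.046))
    print("bottle",back("top",168,234,.212))
    print(R.from_quat(robot.state()["ee_rot"]).as_matrix())
E
python3 fit.py
```

```text
press ('top', 'side') [ 0.5223 -0.0266  0.0183]
press ('top',) [ 0.5205 -0.0272  0.009 ]
[[-0.1, -0.1], [0.2, -0.2], [-0.2, -0.0], [0.1, -0.1], [0.0, -0.6], [-0.0, 0.3], [0.0, 0.8]]
press ('side',) [ 0.5243 -0.0229  0.0192]
[[-0.5, -0.3], [0.0, 0.2], [-0.2, 0.4], [0.6, 0.1], [-0.2, 0.4], [-0.4, -1.2], [0.8, -0.1]]
long [ 0.4457 -0.2528  0.058 ] [ 0.4464 -0.2504  0.058 ] (array([ 0.4458, -0.2525,  0.0598]), np.float64(0.00033396536654227747))
short [ 0.4941 -0.2417  0.046 ] [ 0.4957 -0.2414  0.046 ]
bottle [0.5472 0.4986 0.212 ]
[[-0.0006 -0.9499 -0.3125]
 [ 0.0015 -0.3125  0.9499]
 [-1.      0.0001  0.0016]]
```

Call:
apply_moves([
  {"dp": [0, -0.25, 0.24], "dr": [0, 0, 0], "hand": 0},
  {"dp": [0, -0.5, 0.48], "dr": [0, 0, 0], "hand": 0},
  {"dp": [0, -0.75, 0.72], "dr": [0, 0, 0], "hand": 0},
  {"dp": [0, -1, 0.95], "dr": [0, 0, 0], "hand": 0},
  {"dp": [0, -1, 0.95], "dr": [0, 0, 0], "hand": 0},
  {"dp": [0, -1, 0.95], "dr": [0, 0, 0], "hand": 0},
  {"dp": [0, -1, 0.95], "dr": [0, 0, 0], "hand": 0},
  {"dp": [0, -1, 0.95], "dr": [0, 0, 0], "hand": 0},
])

```text
t: 0.77
eef_pos: [0.2524, -0.4489, 0.2239]
ee_rot: [-0.572, 0.415, 0.573, 0.415]
ft_force: [0.2, -0.4, 0.0]
width: 0.0852
```

Call:
apply_moves([
  {"dp": [0, -0.25, 0.24], "dr": [0, 0, 0], "hand": 0},
  {"dp": [0, -0.5, 0.48], "dr": [0, 0, 0], "hand": 0},
  {"dp": [0, -0.75, 0.72], "dr": [0, 0, 0], "hand": 0},
  {"dp": [0, -1, 0.95], "dr": [0, 0, 0], "hand": 0},
  {"dp": [0, -1, 0.95], "dr": [0, 0, 0], "hand": 0},
  {"dp": [0, -1, 0.95], "dr": [0, 0, 0], "hand": 0},
  {"dp": [0, -1, 0.95], "dr": [0, 0, 0], "hand": 0},
  {"dp": [0, -1, 0.95], "dr": [0, 0, 0], "hand": 0},
])

```text
t: 1.43
eef_pos: [0.3175, -0.3279, 0.224]
ee_rot: [-0.572, 0.415, 0.573, 0.415]
ft_force: [-0.3, 0.2, -0.3]
width: 0.0855
```

Call:
apply_moves([
  {"dp": [0, -0.18, 0.3], "dr": [0, 0, 0], "hand": 0},
  {"dp": [0, -0.37, 0.6], "dr": [0, 0, 0], "hand": 0},
  {"dp": [0, -0.55, 0.9], "dr": [0, 0, 0], "hand": 0},
  {"dp": [0, -0.55, 0.9], "dr": [0, 0, 0], "hand": 0},
  {"dp": [0, -0.55, 0.9], "dr": [0, 0, 0], "hand": 0},
  {"dp": [0, -0.55, 0.9], "dr": [0, 0, 0], "hand": 0},
  {"dp": [0, -0.55, 0.9], "dr": [0, 0, 0], "hand": 0},
  {"dp": [0, -0.55, 0.9], "dr": [0, 0, 0], "hand": 0},
])

```text
t: 2.1
eef_pos: [0.3418, -0.2254, 0.2241]
ee_rot: [-0.572, 0.416, 0.572, 0.415]
ft_force: [-0.4, -0.7, 0.6]
width: 0.0856
```

Call:
apply_moves([
  {"dp": [0, -0.18, 0.3], "dr": [0, 0, 0], "hand": 0},
  {"dp": [0, -0.37, 0.6], "dr": [0, 0, 0], "hand": 0},
  {"dp": [0, -0.55, 0.9], "dr": [0, 0, 0], "hand": 0},
  {"dp": [0, -0.55, 0.9], "dr": [0, 0, 0], "hand": 0},
  {"dp": [0, -0.55, 0.9], "dr": [0, 0, 0], "hand": 0},
  {"dp": [0, -0.55, 0.9], "dr": [0, 0, 0], "hand": 0},
  {"dp": [0, -0.55, 0.9], "dr": [0, 0, 0], "hand": 0},
  {"dp": [0, -0.55, 0.9], "dr": [0, 0, 0], "hand": 0},
])

```text
t: 2.77
eef_pos: [0.3661, -0.1228, 0.2242]
ee_rot: [-0.572, 0.415, 0.572, 0.415]
ft_force: [-0.3, 0.2, -0.5]
width: 0.0854
```

Call:
apply_moves([
  {"dp": [0, -0.18, 0.3], "dr": [0, 0, 0], "hand": 0},
  {"dp": [0, -0.37, 0.6], "dr": [0, 0, 0], "hand": 0},
  {"dp": [0, -0.55, 0.9], "dr": [0, 0, 0], "hand": 0},
  {"dp": [0, -0.55, 0.9], "dr": [0, 0, 0], "hand": 0},
  {"dp": [0, -0.55, 0.9], "dr": [0, 0, 0], "hand": 0},
  {"dp": [0, -0.55, 0.9], "dr": [0, 0, 0], "hand": 0},
  {"dp": [0, -0.55, 0.9], "dr": [0, 0, 0], "hand": 0},
  {"dp": [0, -0.55, 0.9], "dr": [0, 0, 0], "hand": 0},
])

```text
t: 3.43
eef_pos: [0.3904, -0.0201, 0.2244]
ee_rot: [0.572, -0.415, -0.572, -0.415]
ft_force: [-0.1, -0.6, -0.7]
width: 0.0853
```

Call:
apply_moves([
  {"dp": [0, -0.18, 0.3], "dr": [0, 0, 0], "hand": 0},
  {"dp": [0, -0.37, 0.6], "dr": [0, 0, 0], "hand": 0},
  {"dp": [0, -0.55, 0.9], "dr": [0, 0, 0], "hand": 0},
  {"dp": [0, -0.55, 0.9], "dr": [0, 0, 0], "hand": 0},
  {"dp": [0, -0.55, 0.9], "dr": [0, 0, 0], "hand": 0},
  {"dp": [0, -0.55, 0.9], "dr": [0, 0, 0], "hand": 0},
  {"dp": [0, -0.55, 0.9], "dr": [0, 0, 0], "hand": 0},
  {"dp": [0, -0.55, 0.9], "dr": [0, 0, 0], "hand": 0},
])

```text
t: 4.1
eef_pos: [0.4147, 0.0827, 0.2246]
ee_rot: [0.573, -0.415, -0.572, -0.415]
ft_force: [-0.8, -0.6, 0.6]
width: 0.0855
```

Call:
apply_moves([
  {"dp": [0, -0.18, 0.3], "dr": [0, 0, 0], "hand": 0},
  {"dp": [0, -0.37, 0.6], "dr": [0, 0, 0], "hand": 0},
  {"dp": [0, -0.55, 0.9], "dr": [0, 0, 0], "hand": 0},
  {"dp": [0, -0.55, 0.9], "dr": [0, 0, 0], "hand": 0},
  {"dp": [0, -0.55, 0.9], "dr": [0, 0, 0], "hand": 0},
  {"dp": [0, -0.55, 0.9], "dr": [0, 0, 0], "hand": 0},
  {"dp": [0, -0.55, 0.9], "dr": [0, 0, 0], "hand": 0},
  {"dp": [0, -0.55, 0.9], "dr": [0, 0, 0], "hand": 0},
])

```text
t: 4.77
eef_pos: [0.4388, 0.1855, 0.2249]
ee_rot: [0.573, -0.415, -0.572, -0.415]
ft_force: [0.0, -0.8, 0.4]
width: 0.0854
```

Call:
apply_moves([
  {"dp": [0, -0.18, 0.3], "dr": [0.034, 0, 0], "hand": 0},
  {"dp": [0, -0.37, 0.6], "dr": [0.068, 0, 0], "hand": 0},
  {"dp": [0.1, -0.56, 0.9], "dr": [0.102, 0, 0], "hand": 0},
  {"dp": [0.3, -0.56, 0.9], "dr": [0.136, 0, 0], "hand": 0.1},
  {"dp": [0.5, -0.56, 0.9], "dr": [0.169, 0, 0], "hand": 0.15},
  {"dp": [0.7, -0.56, 0.9], "dr": [0.169, 0, 0], "hand": 0.2},
  {"dp": [0.9, -0.56, 0.9], "dr": [0.169, 0, 0], "hand": 0.2},
  {"dp": [0.9, -0.56, 0.9], "dr": [0.169, 0, 0], "hand": 0.2},
])

```text
t: 5.43
eef_pos: [0.4622, 0.2877, 0.1299]
ee_rot: [-0.444, 0.553, 0.444, 0.548]
ft_force: [0.1, 0.5, -1.1]
width: 0.0684
```

Run:
```python
from h import *
s=robot.state(); M=R.from_quat(s["ee_rot"]).as_matrix(); print(s["eef_pos"],s["width"],M)
im={n:robot.camera(n)[:,:,::-1].copy() for n in CM}
tip=np.array(s["eef_pos"])+M[:,0]*.022
print("tip px",proj("side",tip),proj("top",tip), "fingers", proj("side",[tip+M[:,2]*.034,tip-M[:,2]*.034]))
cv2.imwrite("pics/c3.png",np.hstack([crop(im["side"],255,180,80,80,5),crop(im["top"],215,215,60,80,5)]))
```

```text
[0.4622 0.2877 0.1299] 0.06837602572777547 [[-0.0054 -0.9771  0.2125]
 [-0.0037  0.2126  0.9771]
 [-1.      0.0045 -0.0048]]
tip px [[295.3738 207.1392]] [[235.081  259.3932]] fingers [[296.014  202.8244]
 [294.7107 211.6079]]
```

View pics/c3.png

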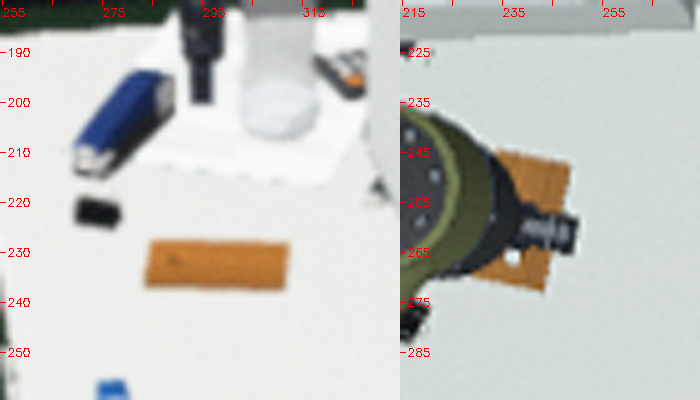

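Run:
```python
from h import *
p=np.array([.1875,-.5696,.2233]); z=np.array([-.3125,.95,0])*.0425
for d in(0,.022): print(proj("side",[p-[0,0,d]+z,p-[0,0,d],p-[0,0,d]-z]))
s=robot.state();p=np.array(s["eef_pos"]);z=np.array([.2125,.977,0])*.034
print([proj("side",p-z+[0,0,d])[0] for d in(-.022,0,.022,.044)])
print(proj("top",[p-z,p-z*57/42-[0,0,.015]]))
a=cv2.imread("pics/side0.png");cv2.imwrite("pics/c4.png",np.hstack([crop(a,180,320,60,80,6),crop(robot.camera("side")[:,:,::-1].copy(),270,170,60,80,6)]))
```

```text
[[203.3307 361.7269]
 [210.9301 377.1891]
 [219.121  393.8548]]
[[204.6024 370.7119]
 [212.1545 386.3146]
 [220.2868 403.1159]]
[array([295.2038, 210.1698]), array([295.1101, 204.2833]), array([295.0151, 198.3194]), array([294.9189, 192.2767])]
[[242.9245 260.4226]
 [246.837  261.2619]]
```

View pics/c4.png

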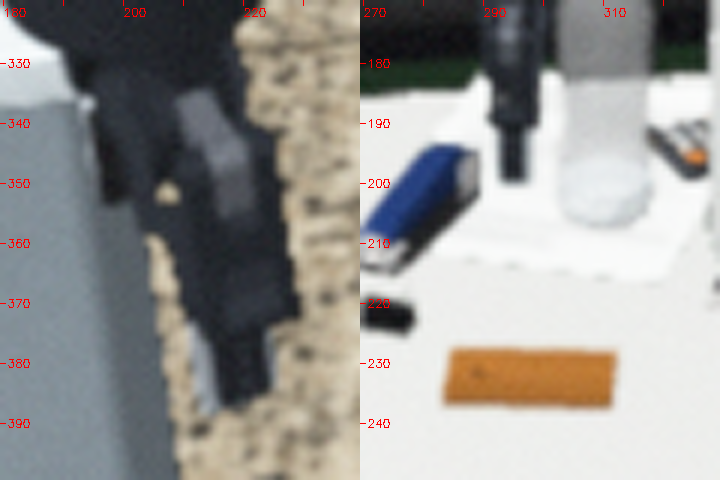

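Call:
apply_moves([
  {"dp": [0.2, -0.02, 0.04], "dr": [0, 0, 0], "hand": 0.2},
  {"dp": [0.4, -0.02, 0.04], "dr": [0, 0, 0], "hand": 0.2},
  {"dp": [0.6, -0.02, 0.05], "dr": [0, 0, 0], "hand": 0.2},
  {"dp": [0.8, -0.02, 0.05], "dr": [0, 0, 0], "hand": 0.2},
  {"dp": [0.8, -0.02, 0.05], "dr": [0, 0, 0], "hand": 0.2},
  {"dp": [0.8, -0.02, 0.05], "dr": [0, 0, 0], "hand": 0.2},
  {"dp": [0.8, -0.02, 0.05], "dr": [0, 0, 0], "hand": 0.2},
  {"dp": [0.8, -0.02, 0.05], "dr": [0, 0, 0], "hand": 0.2},
])

```text
t: 6.25
eef_pos: [0.4679, 0.2948, 0.0569]
ee_rot: [-0.444, 0.549, 0.444, 0.552]
ft_force: [0.7, -0.4, 0.8]
width: 0.0683
```

Run:
```python
from h import *
s=robot.state(); p=np.array(s["eef_pos"]);M=R.from_quat(s["ee_rot"]).as_matrix();print(p,s["width"],s["ft_force"],M)
im=robot.camera("side"); print(im[210:242,290:302].mean(2).astype(int)); cv2.imwrite("pics/side1.png",im[:,:,::-1])
for d in(.036,.045): print([proj("side",p+M[:,0]*a-M[:,2]*d)[0] for a in(.022,.009,0,-.015)])
```

```text
[0.4679 0.2948 0.0569] 0.06829392810728147 [ 0.744  -0.3909  0.8226] [[ 0.0028 -0.9774  0.2114]
 [ 0.0025  0.2114  0.9774]
 [-1.     -0.0022  0.0031]]
[[247 243 201  87  54  57  51  53  50  77 162 233]
 [249 248 235 159  72  41  38  42  69 129 217 244]
 [246 249 247 219 113  39  38  52 106 173 236 248]
 [241 246 245 225 138  56  52  55 116 183 237 249]
 [239 239 238 218 138  57  44  56 115 167 229 245]
 [238 238 236 217 136  58  39  53 113 168 219 237]
 [238 238 238 215 138  58  43  49 108 172 223 237]
 [237 239 237 214 137  56  40  48  92 163 220 237]
 [238 238 237 217 140  52  44  48  91 161 222 237]
 [238 239 237 218 150  80  67  72 110 174 226 237]
 [238 238 237 226 190 161 151 148 171 205 232 237]
 [238 239 237 234 230 224 220 221 225 233 237 237]
 [238 238 238 239 237 237 236 237 238 237 238 237]
 [239 238 238 238 238 238 238 237 238 238 237 238]
 [239 239 238 238 239 238 240 239 239 238 238 238]
 [238 238 238 238 239 239 239 238 239 238 238 238]
 [238 237 237 238 236 237 237 238 237 238 237 238]
 [220 216 219 215 216 216 222 223 224 224 223 222]
 [156 155 155 155 158 153 164 1
[... 217 characters left out ...]
5 127]
 [114 119 119 118 120 121 117 121 120 122 118 119]
 [114 114 116 115 113 113 117 115 114 113 116 116]
 [111 111 109 110 113 115 112 115 115 115 116 116]
 [113 112 110 114 113 108 108 112 108 111 112 112]
 [168 170 168 168 159 146 145 147 147 145 144 144]
 [226 226 225 226 220 215 211 212 212 213 211 213]
 [237 238 238 238 238 237 236 237 236 236 236 237]
 [238 238 239 239 238 239 238 238 239 238 239 239]
 [239 239 238 238 237 239 238 239 238 238 239 239]]
[array([296.371 , 229.7612]), array([296.3126, 226.4575]), array([296.2719, 224.1557]), array([296.2036, 220.2925])]
[array([296.2071, 231.0435]), array([296.1478, 227.7294]), array([296.1064, 225.4203]), array([296.0371, 221.5446])]
```

Call:
apply_moves([
  {"dp": [0.1, 0, -0.03], "dr": [0, 0, 0], "hand": 0.12},
  {"dp": [0.2, 0, -0.03], "dr": [0, 0, 0], "hand": 0.12},
  {"dp": [0.25, 0, -0.03], "dr": [0, 0, 0], "hand": 0.12},
  {"dp": [0.3, 0, -0.03], "dr": [0, 0, 0], "hand": 0.12},
  {"dp": [0.3, 0, -0.03], "dr": [0, 0, 0], "hand": 0.12},
  {"dp": [0.3, 0, -0.03], "dr": [0, 0, 0], "hand": 0.12},
  {"dp": [0.3, 0, -0.03], "dr": [0, 0, 0], "hand": 0.12},
  {"dp": [0.3, 0, -0.03], "dr": [0, 0, 0], "hand": 0.12},
])

```text
t: 6.97
eef_pos: [0.4664, 0.2912, 0.0247]
ee_rot: [-0.444, 0.55, 0.444, 0.551]
ft_force: [-0.5, -0.5, 0.1]
width: 0.0754
```

Run:
```python
from h import *
s=robot.state(); p=np.array(s["eef_pos"]);M=R.from_quat(s["ee_rot"]).as_matrix();print(p,s["width"],s["ft_force"])
im=robot.camera("side"); cv2.imwrite("pics/c5.png",crop(im[:,:,::-1].copy(),260,180,80,70,9))
print(robot.state()["eef_pos"])
for d in(.036,-.036): print([proj("side",p+M[:,0]*a-M[:,2]*d)[0] for a in(.022,.009,0,-.015)])
```

```text
[0.4664 0.2912 0.0247] 0.07538750818085786 [-0.5406 -0.4638  0.0576]
[0.4664 0.2912 0.0248]
[array([296.2167, 238.3819]), array([296.1656, 235.1298]), array([296.13 , 232.864]), array([296.0702, 229.0617])]
[array([297.4756, 228.3415]), array([297.4307, 225.1682]), array([297.3995, 222.9578]), array([297.3472, 219.2494])]
```

View pics/c5.png

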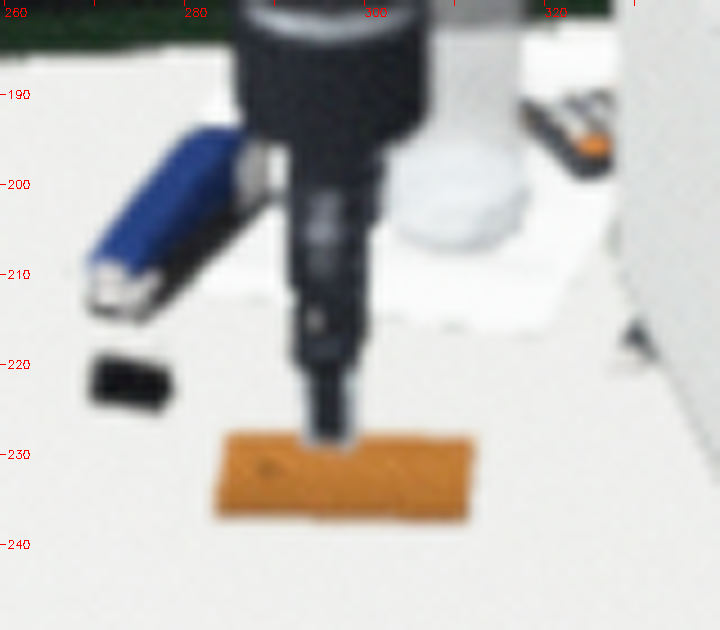

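Call:
apply_moves([
  {"dp": [0.04, 0, 0], "dr": [0, 0, 0], "hand": 0.12},
  {"dp": [0.08, 0, 0], "dr": [0, 0, 0], "hand": 0.12},
  {"dp": [0.1, 0, 0], "dr": [0, 0, 0], "hand": 0.12},
  {"dp": [0.1, 0, 0], "dr": [0, 0, 0], "hand": 0.12},
  {"dp": [0.1, 0, 0], "dr": [0, 0, 0], "hand": 0.12},
  {"dp": [0.1, 0, 0], "dr": [0, 0, 0], "hand": 0.12},
  {"dp": [0.1, 0, 0], "dr": [0, 0, 0], "hand": 0.12},
  {"dp": [0.1, 0, 0], "dr": [0, 0, 0], "hand": 0.12},
])

```text
t: 7.68
eef_pos: [0.4663, 0.2911, 0.0145]
ee_rot: [-0.444, 0.55, 0.444, 0.55]
ft_force: [-0.1, -0.2, 0.0]
width: 0.0751
```

Run:
```python
from h import *
s=robot.state(); p=np.array(s["eef_pos"]);M=R.from_quat(s["ee_rot"]).as_matrix();print(p,s["width"],s["ft_force"])
im=robot.camera("side"); print(im[222:242,294:299].mean(2).astype(int).tolist())
t=robot.camera("top"); cv2.imwrite("pics/c6.png",np.hstack([crop(im[:,:,::-1].copy(),275,200,40,60,10),crop(t[:,:,::-1].copy(),220,230,40,60,10)]))
```

```text
[0.4663 0.2911 0.0145] 0.0750611083037427 [-0.0625 -0.2008  0.0226]
[[54, 53, 54, 50, 50], [58, 43, 37, 42, 82], [98, 46, 43, 56, 122], [113, 52, 50, 65, 144], [124, 57, 43, 58, 134], [134, 54, 44, 58, 116], [127, 59, 44, 51, 111], [131, 56, 42, 52, 114], [131, 61, 51, 60, 116], [148, 127, 123, 127, 147], [152, 159, 160, 159, 160], [126, 126, 127, 130, 126], [117, 115, 120, 114, 118], [114, 115, 113, 114, 113], [111, 114, 113, 110, 110], [156, 147, 147, 148, 147], [219, 214, 212, 211, 210], [238, 237, 238, 239, 238], [239, 239, 239, 238, 239], [238, 239, 238, 239, 239]]
```

View pics/c6.png

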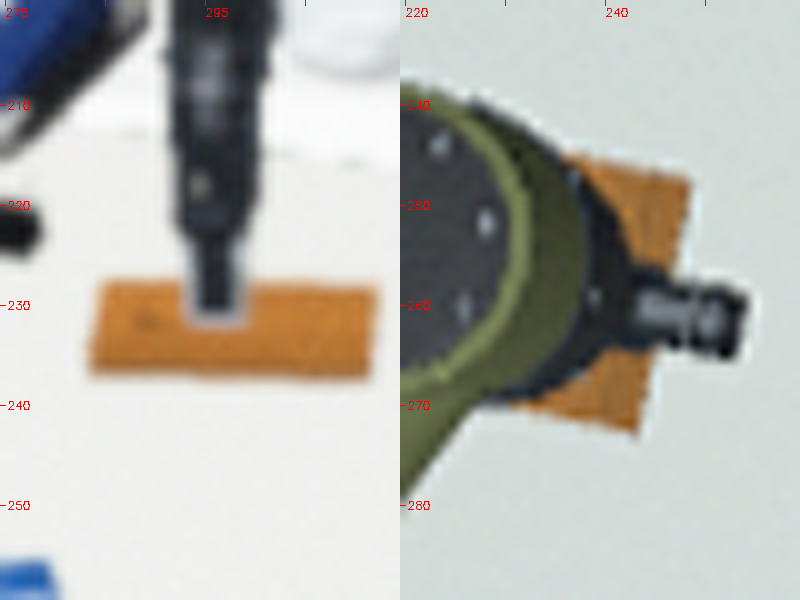

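Call:
apply_moves([
  {"dp": [0.01, 0, 0], "dr": [0, 0, 0], "hand": 0.12},
  {"dp": [0.02, 0, 0], "dr": [0, 0, 0], "hand": 0.12},
  {"dp": [0.03, 0, 0], "dr": [0, 0, 0], "hand": 0.12},
  {"dp": [0.04, 0, 0], "dr": [0, 0, 0], "hand": 0.12},
  {"dp": [0.05, 0, 0], "dr": [0, 0, 0], "hand": 0.12},
  {"dp": [0.06, 0, 0], "dr": [0, 0, 0], "hand": 0.12},
  {"dp": [0.06, 0, 0], "dr": [0, 0, 0], "hand": 0.12},
  {"dp": [0.06, 0, 0], "dr": [0, 0, 0], "hand": 0.12},
])

```text
t: 8.45
eef_pos: [0.4661, 0.291, 0.0082]
ee_rot: [-0.444, 0.55, 0.444, 0.55]
ft_force: [-0.2, -0.6, 0.8]
width: 0.0751
```

Run:
```python
from h import *
s=robot.state(); p=np.array(s["eef_pos"]);M=R.from_quat(s["ee_rot"]).as_matrix();print(p,s["width"],s["ft_force"])
im=robot.camera("side"); print(im[226:242,294:299].mean(2).astype(int).tolist())
for d in(.037,.045):
  q=p-M[:,2]*d
  print([proj("side",[q[0],q[1],z])[0] for z in(0,.01,.02,.03)])
```

```text
[0.4661 0.291  0.0082] 0.07511185528450677 [-0.2411 -0.6253  0.8456]
[[107, 53, 41, 58, 136], [110, 51, 45, 64, 142], [118, 52, 45, 59, 134], [125, 57, 40, 56, 115], [128, 56, 40, 58, 113], [125, 59, 44, 56, 110], [132, 73, 60, 66, 115], [137, 112, 111, 117, 137], [133, 133, 134, 141, 139], [113, 119, 117, 120, 116], [115, 111, 114, 111, 111], [157, 146, 147, 147, 145], [218, 214, 212, 215, 213], [238, 237, 238, 238, 236], [240, 238, 238, 239, 238], [238, 238, 238, 238, 240]]
[array([296.1453, 239.2395]), array([296.1069, 236.742 ]), array([296.0682, 234.2302]), array([296.0294, 231.7039])]
[array([295.9993, 240.4028]), array([295.9603, 237.8985]), array([295.9211, 235.3797]), array([295.8816, 232.8464])]
```

Call:
apply_moves([
  {"dp": [0.01, 0, 0], "dr": [0, 0, 0], "hand": 0.12},
  {"dp": [0.02, 0, 0], "dr": [0, 0, 0], "hand": 0.12},
  {"dp": [0.03, 0, 0], "dr": [0, 0, 0], "hand": 0.12},
  {"dp": [0.04, 0, 0], "dr": [0, 0, 0], "hand": 0.12},
  {"dp": [0.05, 0, 0], "dr": [0, 0, 0], "hand": 0.12},
  {"dp": [0.06, 0, 0], "dr": [0, 0, 0], "hand": 0.12},
  {"dp": [0.06, 0, 0], "dr": [0, 0, 0], "hand": 0.12},
  {"dp": [0.06, 0, 0], "dr": [0, 0, 0], "hand": 0.12},
])

```text
t: 9.17
eef_pos: [0.4661, 0.291, 0.0022]
ee_rot: [-0.444, 0.55, 0.444, 0.55]
ft_force: [-0.0, 0.0, -0.4]
width: 0.0749
```

Run:
```python
from h import *
s=robot.state(); p=np.array(s["eef_pos"]);M=R.from_quat(s["ee_rot"]).as_matrix();print(p,s["width"],s["ft_force"])
im=robot.camera("side"); print(im[228:242,294:299].mean(2).astype(int).tolist())
```

```text
[0.4661 0.291  0.0022] 0.07489245321665632 [-0.0115  0.0363 -0.4055]
[[118, 51, 44, 56, 123], [128, 54, 42, 54, 114], [127, 55, 44, 54, 110], [128, 62, 49, 53, 110], [125, 62, 54, 56, 112], [126, 63, 52, 60, 113], [135, 101, 100, 104, 133], [134, 131, 135, 136, 148], [115, 111, 118, 123, 120], [161, 149, 149, 148, 148], [219, 213, 211, 212, 211], [238, 237, 236, 237, 236], [239, 239, 238, 238, 239], [239, 239, 240, 239, 238]]
```

Call:
apply_moves([
  {"dp": [0.01, 0, 0], "dr": [0, 0, 0], "hand": 0.12},
  {"dp": [0.02, 0, 0], "dr": [0, 0, 0], "hand": 0.12},
  {"dp": [0.03, 0, 0], "dr": [0, 0, 0], "hand": 0.12},
  {"dp": [0.04, 0, 0], "dr": [0, 0, 0], "hand": 0.12},
  {"dp": [0.05, 0, 0], "dr": [0, 0, 0], "hand": 0.12},
  {"dp": [0.06, 0, 0], "dr": [0, 0, 0], "hand": 0.12},
  {"dp": [0.07, 0, 0], "dr": [0, 0, 0], "hand": 0.12},
  {"dp": [0.07, 0, 0], "dr": [0, 0, 0], "hand": 0.12},
])

```text
t: 9.88
eef_pos: [0.466, 0.2909, -0.005]
ee_rot: [-0.444, 0.55, 0.444, 0.55]
ft_force: [0.2, 0.4, 0.5]
width: 0.075
```

Run:
```python
from h import *
s=robot.state(); p=np.array(s["eef_pos"]);M=R.from_quat(s["ee_rot"]).as_matrix();print(p,s["width"],s["ft_force"])
im=robot.camera("side"); print(im[228:242,294:299].mean(2).astype(int).tolist())
```

```text
[ 0.466   0.2909 -0.005 ] 0.07502039398889748 [0.1513 0.3942 0.4974]
[[61, 39, 44, 42, 76], [93, 45, 33, 49, 106], [125, 54, 42, 53, 109], [129, 57, 43, 53, 111], [127, 59, 43, 53, 110], [128, 53, 44, 56, 111], [130, 55, 40, 53, 112], [128, 66, 55, 59, 112], [148, 130, 126, 128, 146], [182, 181, 180, 180, 181], [221, 216, 217, 217, 214], [236, 237, 237, 238, 237], [239, 240, 240, 239, 239], [239, 239, 238, 239, 240]]
```

Call:
apply_moves([
  {"dp": [0.01, 0, 0], "dr": [0, 0, 0], "hand": 0.12},
  {"dp": [0.02, 0, 0], "dr": [0, 0, 0], "hand": 0.12},
  {"dp": [0.03, 0, 0], "dr": [0, 0, 0], "hand": 0.12},
  {"dp": [0.04, 0, 0], "dr": [0, 0, 0], "hand": 0.12},
  {"dp": [0.05, 0, 0], "dr": [0, 0, 0], "hand": 0.16},
  {"dp": [0.05, 0, 0], "dr": [0, 0, 0], "hand": 0.2},
  {"dp": [0.05, 0, 0], "dr": [0, 0, 0], "hand": 0.24},
  {"dp": [0.05, 0, 0], "dr": [0, 0, 0], "hand": 0.25},
])

```text
t: 10.6
eef_pos: [0.4662, 0.291, -0.0096]
ee_rot: [-0.444, 0.55, 0.444, 0.55]
ft_force: [-0.1, -0.0, 0.2]
width: 0.0643
```

Run:
```python
from h import *
s=robot.state(); p=np.array(s["eef_pos"]);M=R.from_quat(s["ee_rot"]).as_matrix();print(p,s["width"],s["ft_force"])
im=robot.camera("side"); print(im[228:242,294:299].mean(2).astype(int).tolist())
for d in(.032,.04):
  q=p-M[:,2]*d
  print([proj("side",[q[0],q[1],z])[0] for z in(0,.01,.02,.03)])
```

```text
[ 0.4662  0.291  -0.0096] 0.06431731971846646 [-0.1078 -0.0009  0.1677]
[[52, 51, 54, 54, 48], [58, 46, 39, 41, 55], [100, 49, 37, 43, 82], [127, 55, 50, 54, 111], [129, 54, 49, 56, 114], [127, 58, 45, 56, 115], [129, 57, 43, 53, 115], [125, 59, 40, 56, 115], [127, 72, 50, 57, 114], [158, 120, 106, 115, 148], [215, 203, 202, 200, 205], [237, 237, 236, 234, 236], [239, 240, 239, 238, 239], [239, 238, 240, 239, 239]]
[array([296.2514, 238.5108]), array([296.2134, 236.0176]), array([296.1752, 233.5102]), array([296.1367, 230.9884])]
[array([296.1062, 239.6681]), array([296.0676, 237.1681]), array([296.0288, 234.6538]), array([295.9898, 232.1249])]
```

Call:
apply_moves([
  {"dp": [0.01, 0, 0], "dr": [0, 0, 0], "hand": 0.25},
  {"dp": [0.02, 0, 0], "dr": [0, 0, 0], "hand": 0.25},
  {"dp": [0.03, 0, 0], "dr": [0, 0, 0], "hand": 0.25},
  {"dp": [0.04, 0, 0], "dr": [0, 0, 0], "hand": 0.25},
  {"dp": [0.04, 0, 0], "dr": [0, 0, 0], "hand": 0.25},
  {"dp": [0.04, 0, 0], "dr": [0, 0, 0], "hand": 0.25},
  {"dp": [0.04, 0, 0], "dr": [0, 0, 0], "hand": 0.25},
  {"dp": [0.04, 0, 0], "dr": [0, 0, 0], "hand": 0.25},
])

```text
t: 11.32
eef_pos: [0.4662, 0.291, -0.0129]
ee_rot: [-0.444, 0.55, 0.444, 0.55]
ft_force: [-2.9, -0.7, 6.1]
width: 0.0641
```

Call:
apply_moves([
  {"dp": [0, 0, 0], "dr": [0, 0, 0], "hand": 0.28},
  {"dp": [0, 0, 0], "dr": [0, 0, 0], "hand": 0.3},
  {"dp": [0, 0, 0], "dr": [0, 0, 0], "hand": 0.33},
  {"dp": [0, 0, 0], "dr": [0, 0, 0], "hand": 0.38},
  {"dp": [0, 0, 0], "dr": [0, 0, 0], "hand": 0.45},
  {"dp": [0, 0, 0], "dr": [0, 0, 0], "hand": 0.45},
  {"dp": [0, 0, 0], "dr": [0, 0, 0], "hand": 0.45},
  {"dp": [0, 0, 0], "dr": [0, 0, 0], "hand": 0.45},
], squeeze=40)

```text
t: 11.98
eef_pos: [0.4674, 0.2915, -0.0111]
ee_rot: [-0.445, 0.549, 0.444, 0.551]
ft_force: [-3.4, -1.2, 10.1]
width: 0.0567
```

Call:
apply_moves([
  {"dp": [-0.03, 0, 0], "dr": [0, 0, 0], "hand": 0.45},
  {"dp": [-0.1, 0, 0], "dr": [0, 0, 0], "hand": 0.45},
  {"dp": [-0.2, 0, 0], "dr": [0, 0, 0], "hand": 0.45},
  {"dp": [-0.35, 0, 0], "dr": [0, 0, 0], "hand": 0.45},
  {"dp": [-0.5, 0, 0], "dr": [0, 0, 0], "hand": 0.45},
  {"dp": [-0.65, 0, 0], "dr": [0, 0, 0], "hand": 0.45},
  {"dp": [-0.8, 0, 0], "dr": [0, 0, 0], "hand": 0.45},
  {"dp": [-0.8, 0, 0], "dr": [0, 0, 0], "hand": 0.45},
])

```text
t: 12.65
eef_pos: [0.4677, 0.2922, 0.0706]
ee_rot: [-0.444, 0.548, 0.444, 0.552]
ft_force: [0.8, 0.1, 0.5]
width: 0.0567
```

Run:
```python
from h import *
im={n:robot.camera(n)[:,:,::-1].copy() for n in CM}; s=robot.state(); p=np.array(s["eef_pos"]);M=R.from_quat(s["ee_rot"]).as_matrix();print(p,s["width"],s["ft_force"],M)
for n in im: cv2.imwrite(f"pics/{n}2.png",im[n])
cv2.imwrite("pics/c7.png",np.hstack([crop(im["side"],265,190,50,60,8),crop(im["top"],215,230,50,60,8)]))
```

```text
[0.4663 0.2913 0.0669] 0.05671473440856183 [ 0.2931 -0.4549 -0.2838] [[ 0.0005 -0.9774  0.2116]
 [ 0.0014  0.2116  0.9774]
 [-1.     -0.0002  0.0014]]
```

View pics/c7.png

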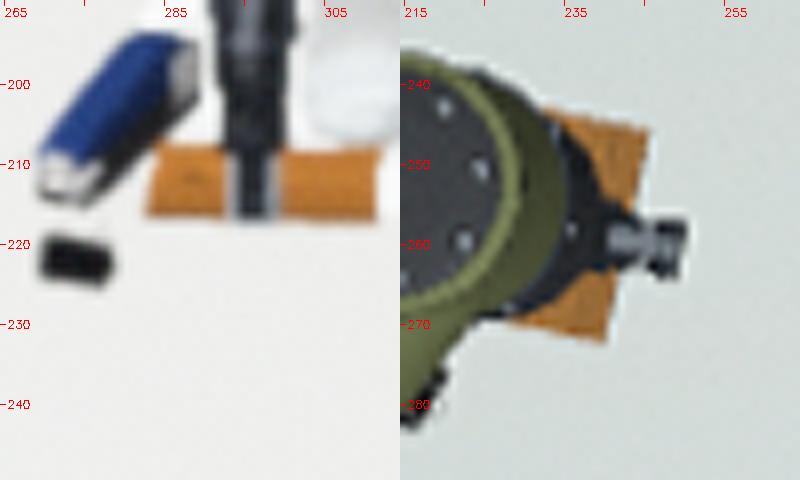

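Call:
apply_moves([
  {"dp": [0, -0.05, -0.1], "dr": [0, 0, 0], "hand": 0.45},
  {"dp": [0, -0.12, -0.24], "dr": [0, 0, 0], "hand": 0.45},
  {"dp": [0, -0.2, -0.4], "dr": [0, 0, 0], "hand": 0.45},
  {"dp": [0, -0.28, -0.56], "dr": [0, 0, 0], "hand": 0.45},
  {"dp": [0, -0.36, -0.72], "dr": [0, 0, 0], "hand": 0.45},
  {"dp": [0, -0.43, -0.86], "dr": [0, 0, 0], "hand": 0.45},
  {"dp": [0, -0.49, -0.98], "dr": [0, 0, 0], "hand": 0.45},
  {"dp": [0, -0.49, -0.98], "dr": [0, 0, 0], "hand": 0.45},
])

```text
t: 13.42
eef_pos: [0.4935, 0.1819, 0.0656]
ee_rot: [-0.443, 0.551, 0.443, 0.55]
ft_force: [0.5, 0.2, -0.8]
width: 0.0569
```

Call:
apply_moves([
  {"dp": [0, -0.05, -0.1], "dr": [-0.01, 0, 0], "hand": 0.45},
  {"dp": [0, -0.12, -0.24], "dr": [-0.02, 0, 0], "hand": 0.45},
  {"dp": [0, -0.2, -0.4], "dr": [-0.03, 0, 0], "hand": 0.45},
  {"dp": [0, -0.28, -0.56], "dr": [-0.04, 0, 0], "hand": 0.45},
  {"dp": [0, -0.36, -0.72], "dr": [-0.05, 0, 0], "hand": 0.45},
  {"dp": [0, -0.43, -0.86], "dr": [-0.06, 0, 0], "hand": 0.45},
  {"dp": [0, -0.49, -0.98], "dr": [-0.073, 0, 0], "hand": 0.45},
  {"dp": [0, -0.49, -0.98], "dr": [-0.073, 0, 0], "hand": 0.45},
])

```text
t: 14.08
eef_pos: [0.5205, 0.0766, 0.0658]
ee_rot: [-0.504, 0.496, 0.504, 0.496]
ft_force: [0.5, 0.1, -1.3]
width: 0.0564
```

Call:
apply_moves([
  {"dp": [0, -0.05, -0.15], "dr": [0, 0, 0], "hand": 0.45},
  {"dp": [0, -0.1, -0.3], "dr": [0, 0, 0], "hand": 0.45},
  {"dp": [0, -0.15, -0.5], "dr": [0, 0, 0], "hand": 0.45},
  {"dp": [0, -0.2, -0.7], "dr": [0, 0, 0], "hand": 0.45},
  {"dp": [0, -0.25, -0.9], "dr": [0, 0, 0], "hand": 0.45},
  {"dp": [0, -0.25, -1], "dr": [0, 0, 0], "hand": 0.45},
  {"dp": [0, -0.25, -1], "dr": [0, 0, 0], "hand": 0.45},
  {"dp": [0, -0.25, -1], "dr": [0, 0, 0], "hand": 0.45},
])

```text
t: 14.75
eef_pos: [0.5468, -0.0209, 0.0659]
ee_rot: [-0.503, 0.496, 0.504, 0.496]
ft_force: [0.1, -0.1, -0.4]
width: 0.0568
```

Run:
```python
from h import *
im={n:robot.camera(n)[:,:,::-1].copy() for n in CM}; s=robot.state(); p=np.array(s["eef_pos"]);M=R.from_quat(s["ee_rot"]).as_matrix();print(p,s["width"],s["ft_force"],M)
for n in im: cv2.imwrite(f"pics/{n}3.png",im[n])
cv2.imwrite("pics/c8.png",np.hstack([crop(im["side"],305,210,90,90,5),crop(im["top"],297,195,50,64,7)[:450]]))
```

```text
[ 0.5469 -0.0202  0.0662] 0.05645385956881153 [-0.0158 -0.2919 -0.395 ] [[-0.0001 -0.9999 -0.0165]
 [ 0.0003 -0.0165  0.9999]
 [-1.      0.0001  0.0003]]Traceback (most recent call last):
  File "<stdin>", line 4, in <module>
    return _nx.concatenate(arrs, 1, dtype=dtype, casting=casting)
           ~~~~~~~~~~~~~~~^^^^^^^^^^^^^^^^^^^^^^^^^^^^^^^^^^^^^^^
ValueError: all the input array dimensions except for the concatenation axis must match exactly, but along dimension 0, the array at index 0 has size 450 and the array at index 1 has size 448
```

Call:
apply_moves([
  {"dp": [0, 0, -0.06], "dr": [0, 0, 0], "hand": 0.45},
  {"dp": [0, 0, -0.06], "dr": [0, 0, 0], "hand": 0.45},
  {"dp": [0, 0, -0.06], "dr": [0, 0, 0], "hand": 0.45},
  {"dp": [0, 0, -0.06], "dr": [0, 0, 0], "hand": 0.45},
  {"dp": [0, 0, -0.06], "dr": [0, 0, 0], "hand": 0.45},
  {"dp": [0, 0, -0.06], "dr": [0, 0, 0], "hand": 0.45},
  {"dp": [0, 0, -0.06], "dr": [0, 0, 0], "hand": 0.45},
  {"dp": [0, 0, -0.06], "dr": [0, 0, 0], "hand": 0.45},
])

```text
t: 15.52
eef_pos: [0.5472, -0.0268, 0.0663]
ee_rot: [-0.504, 0.496, 0.504, 0.496]
ft_force: [0.1, -0.8, -0.9]
width: 0.0567
```

Run:
```python
from h import *
im={n:robot.camera(n)[:,:,::-1].copy() for n in CM}; s=robot.state(); p=np.array(s["eef_pos"]);M=R.from_quat(s["ee_rot"]).as_matrix();print(p,s["width"],s["ft_force"],M)
for n in im: cv2.imwrite(f"pics/{n}3.png",im[n])
cv2.imwrite("pics/c8.png",np.hstack([crop(im["side"],305,210,80,90,6)[:540],crop(im["top"],300,200,50,90,6)]))
```

```text
[ 0.5472 -0.0269  0.0663] 0.05662789891947097 [-0.2783 -0.1294  0.3468] [[-0.0001 -0.9999 -0.0162]
 [ 0.0001 -0.0162  0.9999]
 [-1.      0.0001  0.0001]]
```

View pics/c8.png

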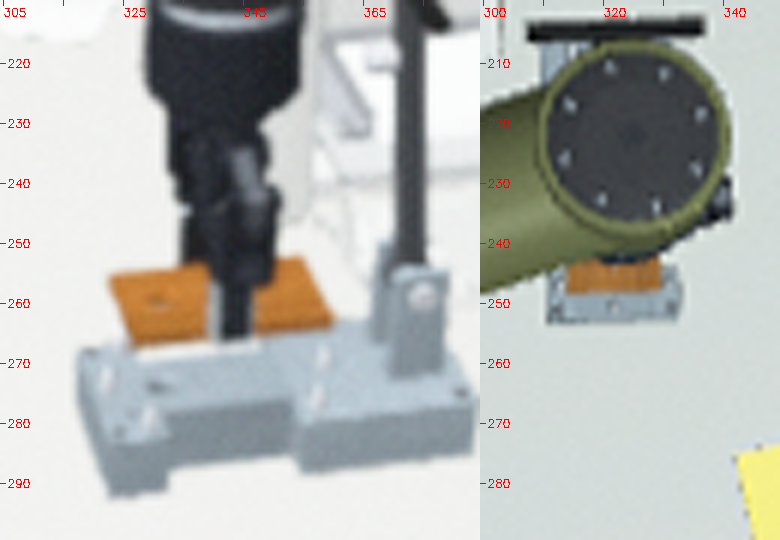

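Run:
```python
from h import *
zu=.0774
H=back("side",330.8,259.5,zu+.008);B=back("side",331.2,273.8,.036);print("side hole-bore",H-B)
l,r=back("top",314,248.2,zu+.008),back("top",329.8,248.2,zu+.008);L,Q=back("top",310.65,253.35,.036),back("top",332.4,252.85,.036)
print("top board front",(l+r)/2,"press front",(L+Q)/2,"diff (expect .014)",(l+r)/2-(L+Q)/2, "widths",l[1]-r[1],L[1]-Q[1])
# side front corners of board: far-left top, near-left
for px,e in(((323,254.8),"far front"),((326.5,266.8),"near front")): print(e,back("side",*px,zu+.008))
print("press far front top",back("side",317.5,267.9,.036),"side pins")
p=[.5503,-.0269]
print("expected board front from TCP",.5472+.0035-.05)
```

```text
side hole-bore [-0.0019  0.0018  0.0494]
top board front [ 0.4993 -0.0274  0.0854] press front [ 0.484 -0.027  0.036] diff (expect .014) [ 0.0152 -0.0004  0.0494] widths 0.058048531840088444 0.08218181790197585
far front [0.5022 0.0048 0.0854]
near front [ 0.4994 -0.0604  0.0854]
press far front top [0.4873 0.0118 0.036 ] side pins
expected board front from TCP 0.5006999999999999
```

Call:
apply_moves([
  {"dp": [0.06, 0, 0], "dr": [0, 0, 0], "hand": 0.45},
  {"dp": [0.12, 0, 0], "dr": [0, 0, 0], "hand": 0.45},
  {"dp": [0.18, 0, 0], "dr": [0, 0, 0], "hand": 0.45},
  {"dp": [0.23, 0, 0], "dr": [0, 0, 0], "hand": 0.45},
  {"dp": [0.26, 0, 0], "dr": [0, 0, 0], "hand": 0.45},
  {"dp": [0.29, 0, 0], "dr": [0, 0, 0], "hand": 0.45},
  {"dp": [0.3, 0, 0], "dr": [0, 0, 0], "hand": 0.45},
  {"dp": [0.3, 0, 0], "dr": [0, 0, 0], "hand": 0.45},
])

```text
t: 16.28
eef_pos: [0.5471, -0.0269, 0.036]
ee_rot: [-0.504, 0.496, 0.504, 0.496]
ft_force: [0.3, 1.0, -0.1]
width: 0.0569
```

Call:
apply_moves([
  {"dp": [0.01, 0, 0], "dr": [0, 0, 0], "hand": 0.45},
  {"dp": [0.02, 0, 0], "dr": [0, 0, 0], "hand": 0.45},
  {"dp": [0.03, 0, 0], "dr": [0, 0, 0], "hand": 0.45},
  {"dp": [0.04, 0, 0], "dr": [0, 0, 0], "hand": 0.45},
  {"dp": [0.05, 0, 0], "dr": [0, 0, 0], "hand": 0.45},
  {"dp": [0.05, 0, 0], "dr": [0, 0, 0], "hand": 0.45},
  {"dp": [0.05, 0, 0], "dr": [0, 0, 0], "hand": 0.45},
  {"dp": [0.05, 0, 0], "dr": [0, 0, 0], "hand": 0.45},
])

```text
t: 16.95
eef_pos: [0.5472, -0.0269, 0.0313]
ee_rot: [-0.504, 0.496, 0.504, 0.496]
ft_force: [0.5, -0.2, -0.8]
width: 0.0567
```

Call:
apply_moves([
  {"dp": [0.01, 0, 0], "dr": [0, 0, 0], "hand": 0.45},
  {"dp": [0.02, 0, 0], "dr": [0, 0, 0], "hand": 0.45},
  {"dp": [0.03, 0, 0], "dr": [0, 0, 0], "hand": 0.45},
  {"dp": [0.04, 0, 0], "dr": [0, 0, 0], "hand": 0.45},
  {"dp": [0.05, 0, 0], "dr": [0, 0, 0], "hand": 0.45},
  {"dp": [0.05, 0, 0], "dr": [0, 0, 0], "hand": 0.45},
  {"dp": [0.05, 0, 0], "dr": [0, 0, 0], "hand": 0.45},
  {"dp": [0.05, 0, 0], "dr": [0, 0, 0], "hand": 0.45},
])

```text
t: 17.62
eef_pos: [0.5472, -0.0269, 0.0263]
ee_rot: [-0.504, 0.496, 0.504, 0.496]
ft_force: [-0.2, 0.2, -0.6]
width: 0.0566
```

Call:
apply_moves([
  {"dp": [0.01, 0, 0], "dr": [0, 0, 0], "hand": 0.45},
  {"dp": [0.015, 0, 0], "dr": [0, 0, 0], "hand": 0.45},
  {"dp": [0.015, 0, 0], "dr": [0, 0, 0], "hand": 0.3},
  {"dp": [0.015, 0, 0], "dr": [0, 0, 0], "hand": 0.25},
  {"dp": [0.015, 0, 0], "dr": [0, 0, 0], "hand": 0.2},
  {"dp": [0.015, 0, 0], "dr": [0, 0, 0], "hand": 0.15},
  {"dp": [0.015, 0, 0], "dr": [0, 0, 0], "hand": 0.15},
  {"dp": [0.015, 0, 0], "dr": [0, 0, 0], "hand": 0.15},
])

```text
t: 18.28
eef_pos: [0.5472, -0.0269, 0.0248]
ee_rot: [-0.504, 0.496, 0.504, 0.496]
ft_force: [-1.0, -0.0, 0.3]
width: 0.0729
```

Run:
```python
from h import *
s=robot.state();print(s["eef_pos"],s["width"],s["ft_force"])
im=robot.camera("side");hsv=cv2.cvtColor(im,cv2.COLOR_RGB2HSV)
m=cv2.inRange(hsv,(8,120,90),(22,255,255))[230:300,300:400]
c=max(cv2.findContours(m,cv2.RETR_EXTERNAL,cv2.CHAIN_APPROX_NONE)[0],key=cv2.contourArea).reshape(-1,2)+[300,230]
q=cv2.approxPolyDP(cv2.convexHull(c),2.5,True).reshape(-1,2);print(q.tolist())
pr=np.array([.5223,-.0262,0]);y=.016
for l in((-22,29,44),(78,29,44),(78,-29,36),(-22,-29,36),(-28+28,0,44)):
    a=np.array(l)*1e-3;print(l,proj("side",pr+[a[0]*np.cos(y)-a[1]*np.sin(y),a[0]*np.sin(y)+a[1]*np.cos(y),a[2]])[0])
cv2.imwrite("pics/side4.png",im[:,:,::-1])
```

```text
[ 0.5472 -0.0269  0.0248] 0.07285833009788013 [-1.0417 -0.0016  0.2723]
[[339, 266], [338, 277], [327, 278], [324, 268]]
(-22, 29, 44) [322.1844 266.9635]
(78, 29, 44) [354.2873 263.4902]
(78, -29, 36) [359.3798 276.2854]
(-22, -29, 36) [326.3334 280.0353]
(0, 0, 44) [331.4927 271.475 ]
```

Call:
apply_moves([
  {"dp": [-0.1, 0, 0], "dr": [0, 0, 0], "hand": 0.12},
  {"dp": [-0.3, 0, 0], "dr": [0, 0, 0], "hand": 0.12},
  {"dp": [-0.5, 0, 0], "dr": [0, 0, 0], "hand": 0.12},
  {"dp": [-0.8, 0, 0], "dr": [0, 0, 0], "hand": 0.12},
  {"dp": [-0.9, 0.1, -0.2], "dr": [0, 0, 0], "hand": 0.3},
  {"dp": [-0.9, 0.25, -0.5], "dr": [0, 0, 0], "hand": 0.5},
  {"dp": [-0.9, 0.4, -0.8], "dr": [0, 0, 0], "hand": 0.5},
  {"dp": [-0.9, 0.5, -1], "dr": [0, 0, 0], "hand": 0.5},
])

```text
t: 19.0
eef_pos: [0.4981, -0.1293, 0.1162]
ee_rot: [0.504, -0.496, -0.504, -0.496]
ft_force: [0.3, 1.0, 0.9]
width: 0.0427
```

Call:
apply_moves([
  {"dp": [0, 0.15, -0.3], "dr": [-0.02, 0, 0], "hand": 0.5},
  {"dp": [0, 0.3, -0.6], "dr": [-0.04, 0, 0], "hand": 0.5},
  {"dp": [0, 0.45, -0.9], "dr": [-0.066, 0, 0], "hand": 0.5},
  {"dp": [0, 0.5, -1], "dr": [-0.066, 0, 0], "hand": 0.5},
  {"dp": [0, 0.5, -1], "dr": [-0.066, 0, 0], "hand": 0.5},
  {"dp": [0, 0.5, -1], "dr": [-0.066, 0, 0], "hand": 0.5},
  {"dp": [0, 0.5, -1], "dr": [-0.066, 0, 0], "hand": 0.5},
  {"dp": [0, 0.5, -1], "dr": [-0.066, 0, 0], "hand": 0.5},
])

```text
t: 19.67
eef_pos: [0.451, -0.2277, 0.1149]
ee_rot: [0.553, -0.441, -0.553, -0.441]
ft_force: [-0.3, 0.2, -0.4]
width: 0.0426
```

Run:
```python
from h import *
s=robot.state();p=np.array(s["eef_pos"]);M=R.from_quat(s["ee_rot"]).as_matrix();print(p,s["width"],M)
t=np.array([.446,-.2518,.105]);print("dp units",M.T@(t-p)*10)
a=robot.camera("side");im=robot.camera("top");cv2.imwrite("pics/top5.png",im[:,:,::-1]);cv2.imwrite("pics/side5.png",a[:,:,::-1])
hsv=cv2.cvtColor(im,cv2.COLOR_RGB2HSV);m=cv2.inRange(hsv,(8,120,70),(22,255,255))[205:270,300:345]
c=max(cv2.findContours(m,cv2.RETR_EXTERNAL,cv2.CHAIN_APPROX_NONE)[0],key=cv2.contourArea)
r=cv2.minAreaRect(c);print(cv2.boxPoints(r)+[300,205],r[1])
M2=cv2.moments(m,True);u,v=300+M2["m10"]/M2["m00"],205+M2["m01"]/M2["m00"];print("board centroid",back("top",u,v,.044))
pr=np.array([.5223,-.0262,0]);y=.016
for l in((-22,29,44),(78,29,44),(78,-29,44),(-22,-29,44)):
    q=np.array(l)*1e-3;print(l,proj("top",pr+[q[0]*np.cos(y)-q[1]*np.sin(y),q[0]*np.sin(y)+q[1]*np.cos(y),q[2]])[0])
```

```text
[ 0.451  -0.2277  0.1149] 0.04263712007194995 [[ 0.0001 -0.9749 -0.2224]
 [ 0.0001 -0.2224  0.9749]
 [-1.     -0.0002  0.0001]]
dp units [ 0.0994  0.1021 -0.2239]
[[314. 223.]
 [328. 223.]
 [328. 235.]
 [314. 235.]] (12.0, 14.0)
board centroid [ 0.5745 -0.0274  0.044 ]
(-22, 29, 44) [313.6773 248.9084]
(78, 29, 44) [312.8328 222.5171]
(78, -29, 44) [328.1647 222.046 ]
(-22, -29, 44) [329.0814 248.4259]
```

Call:
apply_moves([
  {"dp": [0, 0.05, -0.1], "dr": [0, 0, 0], "hand": 0.5},
  {"dp": [0.05, 0.1, -0.22], "dr": [0, 0, 0], "hand": 0.5},
  {"dp": [0.15, 0.1, -0.22], "dr": [0, 0, 0], "hand": 0.5},
  {"dp": [0.25, 0.1, -0.22], "dr": [0, 0, 0], "hand": 0.5},
  {"dp": [0.35, 0.1, -0.22], "dr": [0, 0, 0], "hand": 0.5},
  {"dp": [0.35, 0.1, -0.22], "dr": [0, 0, 0], "hand": 0.5},
  {"dp": [0.35, 0.1, -0.22], "dr": [0, 0, 0], "hand": 0.5},
  {"dp": [0.35, 0.1, -0.22], "dr": [0, 0, 0], "hand": 0.5},
])

```text
t: 20.43
eef_pos: [0.4458, -0.2521, 0.08]
ee_rot: [0.553, -0.441, -0.553, -0.441]
ft_force: [0.4, -0.6, 0.9]
width: 0.0429
```

Run:
```python
from h import *
im={n:robot.camera(n)[:,:,::-1].copy() for n in CM}
s=robot.state();p=np.array(s["eef_pos"]);M=R.from_quat(s["ee_rot"]).as_matrix();print(p,s["width"],s["ft_force"])
for n in im: cv2.imwrite(f"pics/{n}6.png",im[n])
a=np.vstack([crop(im["side"],310,250,56,50,7)[:350],crop(im["side"],300,300,56,35,7)])
b=np.vstack([crop(im["top"],300,212,56,50,7),crop(im["top"],345,240,56,35,7)])
cv2.imwrite("pics/c9.png",np.hstack([a,b]))
```

```text
[ 0.446  -0.2521  0.0804] 0.042230338141958715 [ 0.8571 -0.7229  0.623 ]
```

View pics/c9.png

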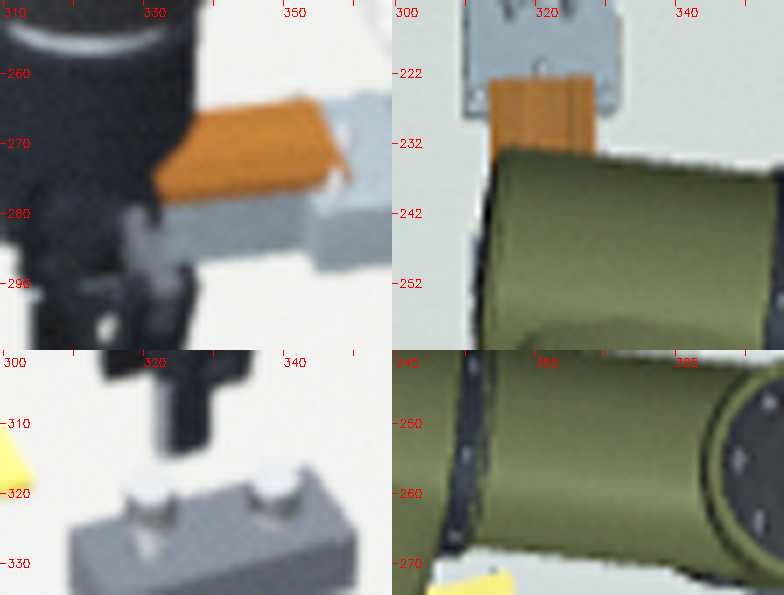

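Run:
```python
from h import *
p=np.array([.446,-.2521,.0804]);z=np.array([-.2224,.9749,0]);x=np.array([.9749,.2224,0])
for d in(.021,.028): print([proj("side",p-z*d+[0,0,a])[0] for a in(0,.01,.02)])
print(proj("side",[.446,-.2518,.058]),proj("side",p+[0,0,.01]))
```

```text
[array([324.5023, 316.8546]), array([324.5622, 313.6656]), array([324.6225, 310.4509])]
[array([325.6695, 318.5219]), array([325.7344, 315.3251]), array([325.7997, 312.1024])]
[[320.94   318.8681]] [[321.1087 308.7762]]
```

Call:
apply_moves([
  {"dp": [0.1, 0, 0], "dr": [0, 0, 0], "hand": 0.5},
  {"dp": [0.2, 0, 0], "dr": [0, 0, 0], "hand": 0.5},
  {"dp": [0.3, 0, 0], "dr": [0, 0, 0], "hand": 0.5},
  {"dp": [0.36, 0, 0], "dr": [0, 0, 0], "hand": 0.5},
  {"dp": [0.42, 0, 0], "dr": [0, 0, 0], "hand": 0.5},
  {"dp": [0.47, 0, 0], "dr": [0, 0, 0], "hand": 0.5},
  {"dp": [0.47, 0, 0], "dr": [0, 0, 0], "hand": 0.5},
  {"dp": [0.47, 0, 0], "dr": [0, 0, 0], "hand": 0.5},
])

```text
t: 21.2
eef_pos: [0.4455, -0.2522, 0.0326]
ee_rot: [-0.553, 0.441, 0.553, 0.441]
ft_force: [-0.5, -1.0, 0.2]
width: 0.0429
```

Call:
apply_moves([
  {"dp": [0, 0, 0], "dr": [0, 0, 0], "hand": 0.55},
  {"dp": [0, 0, 0], "dr": [0, 0, 0], "hand": 0.6},
  {"dp": [0, 0, 0], "dr": [0, 0, 0], "hand": 0.65},
  {"dp": [0, 0, 0], "dr": [0, 0, 0], "hand": 0.7},
  {"dp": [0, 0, 0], "dr": [0, 0, 0], "hand": 0.75},
  {"dp": [0, 0, 0], "dr": [0, 0, 0], "hand": 0.8},
  {"dp": [0, 0, 0], "dr": [0, 0, 0], "hand": 0.9},
  {"dp": [0, 0, 0], "dr": [0, 0, 0], "hand": 0.9},
], squeeze=30)

```text
t: 21.87
eef_pos: [0.4457, -0.2522, 0.033]
ee_rot: [0.553, -0.441, -0.553, -0.441]
ft_force: [-0.3, 0.1, 1.6]
width: 0.0168
```

Call:
apply_moves([
  {"dp": [-0.05, 0, 0], "dr": [0, 0, 0], "hand": 0.9},
  {"dp": [-0.15, 0, 0], "dr": [0, 0, 0], "hand": 0.9},
  {"dp": [-0.3, 0, 0], "dr": [0, 0, 0], "hand": 0.9},
  {"dp": [-0.45, 0, 0], "dr": [0, 0, 0], "hand": 0.9},
  {"dp": [-0.6, 0, 0], "dr": [0, 0, 0], "hand": 0.9},
  {"dp": [-0.75, 0, 0], "dr": [0, 0, 0], "hand": 0.9},
  {"dp": [-0.75, 0, 0], "dr": [0, 0, 0], "hand": 0.9},
  {"dp": [-0.75, 0, 0], "dr": [0, 0, 0], "hand": 0.9},
])

```text
t: 22.53
eef_pos: [0.4462, -0.2522, 0.1091]
ee_rot: [0.553, -0.441, -0.552, -0.442]
ft_force: [0.1, 0.6, -1.1]
width: 0.0169
```

Call:
apply_moves([
  {"dp": [0, -0.06, 0.1], "dr": [0, 0, 0], "hand": 0.9},
  {"dp": [0, -0.16, 0.25], "dr": [0, 0, 0], "hand": 0.9},
  {"dp": [0, -0.25, 0.4], "dr": [0, 0, 0], "hand": 0.9},
  {"dp": [0, -0.34, 0.55], "dr": [0, 0, 0], "hand": 0.9},
  {"dp": [0, -0.44, 0.7], "dr": [0, 0, 0], "hand": 0.9},
  {"dp": [0, -0.53, 0.85], "dr": [0, 0, 0], "hand": 0.9},
  {"dp": [0, -0.62, 1], "dr": [0, 0, 0], "hand": 0.9},
  {"dp": [0, -0.62, 1], "dr": [0, 0, 0], "hand": 0.9},
])

```text
t: 23.2
eef_pos: [0.4841, -0.1383, 0.1067]
ee_rot: [-0.553, 0.441, 0.554, 0.44]
ft_force: [0.3, -1.0, -1.2]
width: 0.0167
```

Call:
apply_moves([
  {"dp": [0, -0.06, 0.1], "dr": [0, 0, 0], "hand": 0.9},
  {"dp": [0, -0.16, 0.25], "dr": [0, 0, 0], "hand": 0.9},
  {"dp": [0, -0.25, 0.4], "dr": [0, 0, 0], "hand": 0.9},
  {"dp": [0, -0.34, 0.55], "dr": [0, 0, 0], "hand": 0.9},
  {"dp": [0, -0.44, 0.7], "dr": [0, 0, 0], "hand": 0.9},
  {"dp": [0, -0.53, 0.85], "dr": [0, 0, 0], "hand": 0.9},
  {"dp": [0, -0.62, 1], "dr": [0, 0, 0], "hand": 0.9},
  {"dp": [0, -0.62, 1], "dr": [0, 0, 0], "hand": 0.9},
])

```text
t: 23.87
eef_pos: [0.5224, -0.0274, 0.107]
ee_rot: [-0.553, 0.441, 0.553, 0.44]
ft_force: [-0.5, -0.1, -0.7]
width: 0.0168
```

Run:
```python
from h import *
im=robot.camera("side");cv2.imwrite("pics/side7.png",im[:,:,::-1]);cv2.imwrite("pics/top7.png",robot.camera("top")[:,:,::-1])
s=robot.state();p=np.array(s["eef_pos"]);M=R.from_quat(s["ee_rot"]).as_matrix();print(p,s["width"],s["ft_force"],M)
t=np.array([.5225,-.0268,p[2]]);print("dp units",M.T@(t-p)*10)
print("pred px tip",proj("side",p-[0,0,.025]),"knob bottom",proj("side",p+[0,0,.007]), "hole",proj("side",[.5225,-.0268,.044]))
```

```text
[ 0.5218 -0.0293  0.1072] 0.016582658538173315 [-0.0097 -0.3775 -0.6774] [[-0.0013 -0.9749 -0.2225]
 [-0.0002 -0.2225  0.9749]
 [-1.      0.0013  0.0001]]
dp units [-0.     -0.0119  0.0226]
pred px tip [[331.8443 261.1965]] knob bottom [[332.0884 251.8682]] hole [[331.6013 271.5799]]
```

Call:
apply_moves([
  {"dp": [0, -0.01, 0.02], "dr": [0, 0, 0], "hand": 0.9},
  {"dp": [0.08, -0.01, 0.02], "dr": [0, 0, 0], "hand": 0.9},
  {"dp": [0.16, -0.01, 0.02], "dr": [0, 0, 0], "hand": 0.9},
  {"dp": [0.24, -0.01, 0.02], "dr": [0, 0, 0], "hand": 0.9},
  {"dp": [0.27, -0.01, 0.02], "dr": [0, 0, 0], "hand": 0.9},
  {"dp": [0.27, -0.01, 0.02], "dr": [0, 0, 0], "hand": 0.9},
  {"dp": [0.27, -0.01, 0.02], "dr": [0, 0, 0], "hand": 0.9},
  {"dp": [0.27, -0.01, 0.02], "dr": [0, 0, 0], "hand": 0.9},
])

```text
t: 24.63
eef_pos: [0.5229, -0.0276, 0.0811]
ee_rot: [0.553, -0.441, -0.552, -0.441]
ft_force: [-0.0, 1.4, -1.0]
width: 0.0167
```

Run:
```python
from h import *
im=robot.camera("side");cv2.imwrite("pics/side8.png",im[:,:,::-1])
s=robot.state();p=np.array(s["eef_pos"]);print(p,s["width"],s["ft_force"])
print("pred px tip",proj("side",p-[0,0,.025]), "hole",proj("side",[.5225,-.0268,.044]),"shoulder",proj("side",p+[0,0,.007]))
hsv=cv2.cvtColor(im,cv2.COLOR_RGB2HSV);print(hsv[254:280,322:342,1])
```

```text
[ 0.523  -0.0275  0.0813] 0.016771049779474006 [-0.0136  1.1259  0.4087]
pred px tip [[331.9022 268.2412]] hole [[331.6013 271.5799]] shoulder [[332.1445 259.0822]]
[[  2   2   2   1   2   2  16  22  17  18  22  25  31  67  61  25   4   2
    2   2]
 [  2   3   1   1   2   4  13  20  18  22  24  35  49  52  45   7   4   2
    1   2]
 [  2   2   2   2   2   1  11  19  24  18  25  39  36  45  41  14   5   3
    2   3]
 [  2   3   1   1   1   2   3   9  16  23  27  35  43  49  45  18   4   1
    2   2]
 [  3   1   1   2   2   2   3   1  10  21  22  35  43  29  47   3   4   3
    1   1]
 [  2   2   2   2   2   3   1   1   4  16  27  29  46  42  38  18   3   2
    1   1]
 [  2   1   1   2   1   2   1   2   6  10  19  21  21  18  14   3   2   2
    3   1]
 [  2   2   3   2   2   1   2   2   1   9  13  21   9   8   2   1   0   2
    1   1]
 [  2   3   2   2   2   1   2   1   2   3  14  10   2   0   1   3   0   2
    2   1]
 [  1   1   2   3   3   3   2   1   2   2  12  12   2   2   1   1   1   1
    2   2]
 [  2   2   1   1   2   2   2   2   2   3  11  10   1   2   2   1   2   5
    9  13]

[... 575 characters left out ...]
 176 181
  180 178]
 [ 16   4  94 172 183 180 182 180 173 140 137 165 178 184 174 177 175 175
  180 182]
 [ 15   5  58 155 179 179 178 181 179 143 134 162 180 171 178 179 178 178
  181 179]
 [ 14   9  40 121 175 177 180 186 180 178 177 180 185 183 187 184 178 183
  183 183]
 [ 22  18   2  78 168 182 186 185 179 185 186 190 182 181 182 180 182 186
  188 184]
 [ 30  32  23  26 137 180 178 174 167 178 180 186 181 181 187 180 179 175
  181 186]
 [ 30  32  29   9 105 176 165 110 100 147 182 184 175 178 174 174 171 167
  164 168]
 [ 29  30  29  10  72 158 127  36  20  76 143 164 149 146 134 120 121 103
   79  65]
 [ 32  33  31  26  22  86  62   6   7   6  38  53  53  48  33  29  22  13
   15  25]]
```

Call:
apply_moves([
  {"dp": [0.03, 0, 0], "dr": [0, 0, 0], "hand": 0.9},
  {"dp": [0.06, 0, 0], "dr": [0, 0, 0], "hand": 0.9},
  {"dp": [0.09, 0, 0], "dr": [0, 0, 0], "hand": 0.9},
  {"dp": [0.12, 0, 0], "dr": [0, 0, 0], "hand": 0.9},
  {"dp": [0.15, 0, 0], "dr": [0, 0, 0], "hand": 0.9},
  {"dp": [0.18, 0, 0], "dr": [0, 0, 0], "hand": 0.9},
  {"dp": [0.18, 0, 0], "dr": [0, 0, 0], "hand": 0.9},
  {"dp": [0.18, 0, 0], "dr": [0, 0, 0], "hand": 0.9},
])

```text
t: 25.35
eef_pos: [0.5225, -0.0275, 0.0625]
ee_rot: [-0.553, 0.441, 0.553, 0.441]
ft_force: [-0.7, -0.7, 0.5]
width: 0.0166
```

Call:
apply_moves([
  {"dp": [0.03, 0, 0], "dr": [0, 0, 0], "hand": 0.9},
  {"dp": [0.06, 0, 0], "dr": [0, 0, 0], "hand": 0.9},
  {"dp": [0.08, 0, 0], "dr": [0, 0, 0], "hand": 0.9},
  {"dp": [0.1, 0, 0], "dr": [0, 0, 0], "hand": 0.9},
  {"dp": [0.12, 0, 0], "dr": [0, 0, 0], "hand": 0.9},
  {"dp": [0.12, 0, 0], "dr": [0, 0, 0], "hand": 0.9},
  {"dp": [0.12, 0, 0], "dr": [0, 0, 0], "hand": 0.9},
  {"dp": [0.12, 0, 0], "dr": [0, 0, 0], "hand": 0.9},
])

```text
t: 26.02
eef_pos: [0.5228, -0.0275, 0.0509]
ee_rot: [0.553, -0.441, -0.553, -0.441]
ft_force: [-1.0, 1.1, 0.1]
width: 0.0163
```

Call:
apply_moves([
  {"dp": [0.01, 0, 0], "dr": [0, 0, 0], "hand": 0.9},
  {"dp": [0.02, 0, 0], "dr": [0, 0, 0], "hand": 0.9},
  {"dp": [0.02, 0, 0], "dr": [0, 0, 0], "hand": 0.9},
  {"dp": [0.02, 0, 0], "dr": [0, 0, 0], "hand": 0.75},
  {"dp": [0.02, 0, 0], "dr": [0, 0, 0], "hand": 0.7},
  {"dp": [0.02, 0, 0], "dr": [0, 0, 0], "hand": 0.65},
  {"dp": [0.02, 0, 0], "dr": [0, 0, 0], "hand": 0.6},
  {"dp": [0.02, 0, 0], "dr": [0, 0, 0], "hand": 0.55},
])

```text
t: 26.68
eef_pos: [0.5227, -0.0275, 0.0489]
ee_rot: [-0.553, 0.441, 0.553, 0.441]
ft_force: [-1.3, -0.2, 0.5]
width: 0.0386
```

Call:
apply_moves([
  {"dp": [0, 0, 0], "dr": [0, 0, 0], "hand": 0.55},
  {"dp": [0, 0, 0], "dr": [0, 0, 0], "hand": 0.55},
  {"dp": [-0.1, 0, 0], "dr": [0, 0, 0], "hand": 0.5},
  {"dp": [-0.2, 0, 0], "dr": [0, 0, 0], "hand": 0.5},
  {"dp": [-0.4, 0, 0], "dr": [0, 0, 0], "hand": 0.5},
  {"dp": [-0.6, 0, 0], "dr": [0, 0, 0], "hand": 0.5},
  {"dp": [-0.8, 0, 0], "dr": [0, 0, 0], "hand": 0.5},
  {"dp": [-0.9, 0, 0], "dr": [0, 0, 0], "hand": 0.5},
])

```text
t: 27.35
eef_pos: [0.524, -0.0276, 0.1431]
ee_rot: [0.554, -0.44, -0.551, -0.442]
ft_force: [0.8, -0.1, 0.3]
width: 0.043
```

Run:
```python
from h import *
im=robot.camera("side");cv2.imwrite("pics/side9.png",im[:,:,::-1])
s=robot.state();p=np.array(s["eef_pos"]);print(p,s["width"],s["ft_force"])
for h in(.054,.0545): print("pred shoulder",proj("side",[.5225,-.027,h]),"knobtop",proj("side",[.5225,-.027,h+.018]))
hsv=cv2.cvtColor(im,cv2.COLOR_RGB2HSV);print(hsv[258:282,322:342,1]);print(im[258:274,326:338].mean(2).astype(int))
```

```text
[ 0.5245 -0.0275  0.1441] 0.04260479846375104 [ 1.0413 -0.7997  2.2531]
pred shoulder [[331.6894 268.7998]] knobtop [[331.8236 263.6808]]
pred shoulder [[331.6931 268.6584]] knobtop [[331.8273 263.5377]]
[[  2   2   3   2   2   1   2   2   1   1   2   1   1   1   1   1   2   3
    2   2]
 [  2   2   2   2   3   2   1   2   1   1   2   2   1   2   1   1   1   2
    2   2]
 [  1   2   2   1   2   2   2   1   1   1   1   1   1   1   2   2   1   1
    1   2]
 [  2   3   2   2   1   2   2   3   3   0   1   1   2   1   1   2   1   1
    1   1]
 [  3   2   2   2   1   1   2   1   2   2   2   3   2   1   1   1   2   2
    0   2]
 [  3   2   1   2   2   2   1   1   4   5   6   6   4   0   1   2   2   2
    1   2]
 [  1   3   2   1   2   3   1   2   5   4   6   5   7   2   3   2   2   5
   10  13]
 [  2   2   1   2   2   2   2   1  11   9   9  14   9  11  31  34  32  46
   61  77]
 [  3  16  16  24  30  30  31  24  12  18  17  18  10  75 128 141 148 150
  160 163]
 [ 16  71  95 113 126 133 142 111   4  16  12  15   8 124 168 184 184 179
  178 182]
 [ 19 110 159 180 177 180 180 137  21  10  15 
[... 1261 characters left out ...]
239 240 240 239 239 239 239 239 240]
 [239 241 241 239 239 240 237 237 240 239 240 240]
 [239 240 240 239 239 237 235 238 239 238 239 240]
 [239 241 240 236 238 236 236 238 238 238 240 240]
 [236 238 238 229 230 237 235 235 232 228 233 237]
 [229 237 237 209 201 222 223 216 197 179 199 211]
 [208 215 212 171 150 164 160 155 128 126 135 141]
 [150 147 140 116 123 135 121 114  96 100 117 121]
 [127 125 123 112 136 148 128 112 108 109 122 125]
 [128 125 128 126 153 168 159 130 125 129 129 128]
 [126 128 130 130 161 189 182 154 136 127 131 127]
 [131 129 126 125 161 194 191 164 141 126 127 126]
 [130 125 125 123 150 179 182 159 137 128 127 126]
 [124 125 122 125 132 152 153 140 130 121 123 120]]
```

Call:
apply_moves([
  {"dp": [-0.2, 0, 0], "dr": [0, 0, 0], "hand": 0.5},
  {"dp": [-0.4, 0, 0], "dr": [0, 0, 0], "hand": 0.5},
  {"dp": [-0.6, 0, 0], "dr": [0, 0, 0], "hand": 0.5},
  {"dp": [-0.8, 0, 0], "dr": [0, 0, 0], "hand": 0.5},
  {"dp": [-1, 0, 0], "dr": [0, 0, 0], "hand": 0.5},
  {"dp": [-1, 0, 0], "dr": [0, 0, 0], "hand": 0.5},
  {"dp": [-1, 0, 0], "dr": [0, 0, 0], "hand": 0.5},
  {"dp": [-1, 0, 0], "dr": [0, 0, 0], "hand": 0.5},
])

```text
t: 28.07
eef_pos: [0.5224, -0.0273, 0.2379]
ee_rot: [-0.552, 0.441, 0.553, 0.441]
ft_force: [-0.2, 0.9, -0.7]
width: 0.0425
```

Run:
```python
from h import *
im={n:robot.camera(n) for n in CM}
for n in im: cv2.imwrite(f"pics/{n}10.png",im[n][:,:,::-1])
s=robot.state();print(s["joints"],s["eef_pos"])
# bar ends in the first pictures: top row/col extents of dark pixels
t=cv2.cvtColor(cv2.imread("pics/top0.png"),cv2.COLOR_BGR2GRAY)
print(t[200:210,303:342:1])
```

```text
[ 0.3323 -0.1614 -0.0838 -0.0006 -1.6505 -1.6795] [ 0.5223 -0.0274  0.2374]
[[156 219 216 217 217 217 216 215 216 217 216 216 216 218 216 215 215 217
  215 217 217 217 217 217 216 217 216 218 217 219 218 217 217 217 216 217
  218 216 217]
 [158 218 217 217 217 218 219 217 218 219 218 217 217 219 218 218 217 219
  220 220 219 219 220 221 221 219 220 221 220 221 222 225 223 222 220 218
  218 217 217]
 [177 219 218 217 220 221 224 224 224 225 225 226 225 225 225 224 227 226
  190 190 189 189 227 189 188 189 187 190 191 189 158 159 159 157 187 221
  219 217 217]
 [171 219 218 217 180 155 158 133 137 139 139 136 136 139 139 125 127 124
   97  96  94  92 128  95  96  94  96  95  96  97  65  66  66  69 144 223
  217 216 218]
 [163 219 218 220 165  64  67  41  44  47  46  46  47  44  46  27  31  30
   34  32  32  31  33  27  32  28  34  34  29  31  30  34  29  40 136 225
  218 216 217]
 [176 219 218 221 171  24  35  37  39  38  38  37  38  36  38  41  43  41
   42  40  36  37  37  35  36  32  32  35  33  31  30  32  30  36 133 223
  217 216 216]
 [187 218 218 219 162  19  27  29  34  58  58  58  56  51  56  58  32  40
   58  53  53  49  83  82  70 120 118  98 127 151 152 148 150 195 203 219
  217 219 216]
 [202 218 217 219 208 194 152 136 133 155 153 131 172 144 154 156  26  48
   73  78  81  54 150 146 155 166 166 157 173 215 211 211 212 223 220 217
  217 217 217]
 [180 218 217 218 219 223 211 159 163 169 167 137 208 152 169 141  32 108
  172 206 197  93 162 166 202 169 170 171 182 221 221 219 218 218 217 216
  217 216 216]
 [199 217 216 217 217 218 221 154 164 166 167 143 233 140 170 125  31 125
  191 226 215 125 160 171 239 167 170 171 183 220 216 218 217 218 216 217
  216 217 217]]
```

Run:
```python
from h import *
print(back("top",322.1,204.4,.249),back("top",307.2,204.9,.249),back("top",337,203.9,.249),back("side",373,206,.249),tri((322.1,204.4),(373,206)))
s=cv2.cvtColor(cv2.imread("pics/side10.png"),cv2.COLOR_BGR2GRAY);print(s[192:222:2,362:384])
print(proj("side",[[.6355,.025,.249],[.636,-.075,.249]]))
```

```text
[ 0.6352 -0.0262  0.249 ] [0.6343 0.0237 0.249 ] [ 0.6362 -0.0761  0.249 ] [ 0.6378 -0.0228  0.249 ] (array([ 0.6358, -0.0263,  0.2508]), np.float64(0.0016563384141884154))
[[237 239 240 239 237 235 233 225 209 211 210 210 210 210 210 208 209 211
  210 210 210 211]
 [230 232 231 231 232 230 227 222 214 209 210 213 211 208 211 211 208 210
  214 209 210 211]
 [211 212 211 212 211 208 207 207 211 213 213 213 211 213 215 212 214 216
  212 214 217 215]
 [217 217 217 212 169 104  71 102 176 210 212 208 213 213 211 212 211 211
  211 214 214 213]
 [211 211 211 210 182 111  50  44  68 145 202 213 209 212 212 212 213 216
  214 212 212 211]
 [210 210 213 210 209 185 118  55  47  59 133 189 208 212 211 211 212 209
  211 210 210 211]
 [211 210 210 211 210 210 202 159  80  45  45  96 173 205 212 211 210 212
  210 212 212 210]
 [211 213 212 209 211 208 211 204 151  64  42  41  66 140 192 211 212 211
  209 210 207 210]
 [213 205 206 207 211 208 210 205 156  81  57  43  41  54 126 187 207 210
  210 209 207 210]
 [209 209 211 210 212 210 213 205 155  87  66  49  43  39  42  76 149 195
  209 210 213 209]
 [214 209 211 213 212 212 211 206 158  86  69  68  54  39  38  40  54 127
  184 198 204 202]
 [198 199 195 193 190 187 185 178 137  81  75  68  67  70  65  46  39  69
  134 172 173 178]
 [179 179 185 184 192 197 200 200 155  91  72  66  69 105 193 219 219 231
  235 240 243 247]
 [246 249 249 240 232 236 238 237 221 155  81  67  64 116 230 249 251 251
  251 251 251 251]
 [221 245 249 235 215 218 208 205 193 151  84  66  68 113 228 249 251 251
  251 251 251 251]]
[[367.5778 198.8205]
 [377.7914 214.4668]]
```

Call:
apply_moves([
  {"dp": [-0.15, 0, 0], "dr": [-0.03, 0, 0], "hand": 0.5},
  {"dp": [-0.3, 0, 0], "dr": [-0.06, 0, 0], "hand": 0.5},
  {"dp": [-0.45, 0, 0], "dr": [-0.09, 0, 0], "hand": 0.5},
  {"dp": [-0.6, 0, 0], "dr": [-0.12, 0, 0], "hand": 0.5},
  {"dp": [-0.6, 0, 0], "dr": [-0.15, 0, 0], "hand": 0.5},
  {"dp": [-0.6, 0, 0], "dr": [-0.18, 0, 0], "hand": 0.5},
  {"dp": [-0.6, 0, 0], "dr": [-0.217, 0, 0], "hand": 0.5},
  {"dp": [-0.6, 0, 0], "dr": [-0.217, 0, 0], "hand": 0.5},
])

```text
t: 28.83
eef_pos: [0.5225, -0.0274, 0.2978]
ee_rot: [-0.668, 0.23, 0.669, 0.229]
ft_force: [0.3, -0.3, -0.2]
width: 0.0426
```

Call:
apply_moves([
  {"dp": [0, 0, 0], "dr": [-0.03, 0, 0], "hand": 0.5},
  {"dp": [0, 0, 0], "dr": [-0.06, 0, 0], "hand": 0.5},
  {"dp": [0, 0, 0], "dr": [-0.09, 0, 0], "hand": 0.5},
  {"dp": [0, 0, 0], "dr": [-0.12, 0, 0], "hand": 0.5},
  {"dp": [0, 0, 0], "dr": [-0.15, 0, 0], "hand": 0.5},
  {"dp": [0, 0, 0], "dr": [-0.18, 0, 0], "hand": 0.5},
  {"dp": [0, 0, 0], "dr": [-0.217, 0, 0], "hand": 0.5},
  {"dp": [0, 0, 0], "dr": [-0.217, 0, 0], "hand": 0.5},
])

```text
t: 29.5
eef_pos: [0.5226, -0.0275, 0.2981]
ee_rot: [-0.707, -0.006, 0.707, -0.006]
ft_force: [0.4, -0.5, -0.0]
width: 0.043
```

Run:
```python
from h import *
s=robot.state();p=np.array(s["eef_pos"]);M=R.from_quat(s["ee_rot"]).as_matrix();print(p,s["width"],M,s["joints"])
t=np.array([.6358,-.0552,p[2]]);print("dp units",M.T@(t-p)*10)
```

```text
[ 0.5226 -0.0275  0.2981] 0.0430008844198384 [[-0.0012  0.017  -0.9999]
 [-0.0002 -0.9999 -0.017 ]
 [-1.      0.0002  0.0012]] [ 0.3323 -0.1416  0.0447 -0.0002 -1.7582 -0.3153]
dp units [-0.0013  0.2965 -1.1274]
```

Call:
apply_moves([
  {"dp": [0, 0.05, -0.2], "dr": [0, 0, 0], "hand": 0.5},
  {"dp": [0, 0.1, -0.4], "dr": [0, 0, 0], "hand": 0.5},
  {"dp": [0, 0.15, -0.6], "dr": [0, 0, 0], "hand": 0.5},
  {"dp": [0, 0.2, -0.8], "dr": [0, 0, 0], "hand": 0.5},
  {"dp": [0, 0.3, -1], "dr": [0, 0, 0], "hand": 0.5},
  {"dp": [0, 0.3, -1], "dr": [0, 0, 0], "hand": 0.5},
  {"dp": [0, 0.3, -1], "dr": [0, 0, 0], "hand": 0.5},
  {"dp": [0, 0.3, -1], "dr": [0, 0, 0], "hand": 0.5},
])

```text
t: 30.17
eef_pos: [0.623, -0.0559, 0.2983]
ee_rot: [-0.707, -0.004, 0.707, -0.005]
ft_force: [-0.2, -0.0, 0.1]
width: 0.0429
```

Call:
apply_moves([
  {"dp": [0, 0, -0.06], "dr": [0, 0, 0], "hand": 0.5},
  {"dp": [0, 0, -0.13], "dr": [0, 0, 0], "hand": 0.5},
  {"dp": [0, 0, -0.13], "dr": [0, 0, 0], "hand": 0.5},
  {"dp": [0.08, 0, -0.13], "dr": [0, 0, 0], "hand": 0.5},
  {"dp": [0.16, 0, -0.13], "dr": [0, 0, 0], "hand": 0.5},
  {"dp": [0.25, 0, -0.13], "dr": [0, 0, 0], "hand": 0.5},
  {"dp": [0.3, 0, -0.13], "dr": [0, 0, 0], "hand": 0.5},
  {"dp": [0.3, 0, -0.13], "dr": [0, 0, 0], "hand": 0.5},
])

```text
t: 30.83
eef_pos: [0.6355, -0.0555, 0.2665]
ee_rot: [-0.706, -0.006, 0.708, -0.006]
ft_force: [-0.3, 0.2, -0.6]
width: 0.0425
```

Run:
```python
from h import *
im=robot.camera("side");cv2.imwrite("pics/side11.png",im[:,:,::-1])
s=robot.state();p=np.array(s["eef_pos"]);M=R.from_quat(s["ee_rot"]).as_matrix();print(p,s["width"],s["ft_force"],s["joints"]);print(M.T@(np.array([.6358,-.0552,.230])-p)*10)
print(proj("side",[p+[.025,0,.01],p+[-.025,0,.01],[.6358,-.0552,.249]]))
g=cv2.cvtColor(im,cv2.COLOR_RGB2GRAY);print(g[196:220,362:390])
```

```text
[ 0.6357 -0.0557  0.2676] 0.04260746960880178 [ 0.1262 -0.5828  0.5662] [ 0.2255  0.1536  0.2853 -0.0002 -1.7043 -0.2093]
[ 0.3762 -0.0048 -0.0017]
[[385.1362 201.2437]
 [367.4816 202.6038]
 [375.6323 211.2163]]
[[213 209 151  59  38  51 132 172 153 181 209 213 213 218 217 216 215 217
  217 217 209 152  60  46  94 144 124  95]
 [217 210 154  61  41  61 138 169 149 180 215 217 216 218 216 216 217 216
  219 214 211 155  60  47 105 149 122  91]
 [218 212 156  65  43  72 141 165 144 178 213 214 215 214 214 214 214 213
  212 216 209 152  53  46 106 150 116  95]
 [215 209 163  76  49  73 139 164 137 171 212 216 214 212 213 213 216 216
  213 216 210 152  60  43 106 151 129 134]
 [214 212 186 118  54  72 138 166 124 147 200 216 214 214 215 214 218 216
  213 213 209 166  85  54 119 166 165 184]
 [213 211 205 165  93  88 146 162 115 106 175 209 215 214 217 214 213 212
  213 212 213 193 130  68 128 181 201 208]
 [213 213 213 196 165 153 162 150  99  65 130 190 210 211 213 211 213 213
  212 212 212 211 179 134 151 190 208 212]
 [213 214 214 212 208 194 169 137  90  52  65 147 201 213 211 212 212
[... 1220 characters left out ...]
200 196 196 193 193 188 187 183 139  81  74  72  64  69  61  44  41  66
  133 172 176 178 182 183 188 193 200 202]
 [177 173 178 175 177 178 175 169 132  83  72  70  68  90 122 114 106 143
  178 202 212 226 231 231 233 236 239 240]
 [180 179 184 184 191 201 204 199 159  94  74  70  71 108 194 221 220 230
  237 241 244 248 250 251 250 250 251 251]
 [229 230 232 226 224 231 234 232 197 121  77  69  69 114 227 249 250 250
  250 250 251 251 251 251 251 251 251 251]
 [247 250 249 241 234 237 238 237 222 155  84  70  68 117 229 250 251 251
  251 251 251 251 251 251 251 251 251 251]
 [242 249 250 239 228 235 232 230 224 173  90  67  72 116 229 250 251 251
  251 251 251 251 251 251 251 251 251 251]]
```

Call:
apply_moves([
  {"dp": [0.08, 0, 0], "dr": [0, 0, 0], "hand": 0.5},
  {"dp": [0.16, 0, 0], "dr": [0, 0, 0], "hand": 0.5},
  {"dp": [0.24, 0, 0], "dr": [0, 0, 0], "hand": 0.5},
  {"dp": [0.32, 0, 0], "dr": [0, 0, 0], "hand": 0.5},
  {"dp": [0.38, 0, 0], "dr": [0, 0, 0], "hand": 0.5},
  {"dp": [0.38, 0, 0], "dr": [0, 0, 0], "hand": 0.5},
  {"dp": [0.38, 0, 0], "dr": [0, 0, 0], "hand": 0.5},
  {"dp": [0.38, 0, 0], "dr": [0, 0, 0], "hand": 0.5},
])

```text
t: 31.55
eef_pos: [0.6363, -0.0558, 0.2312]
ee_rot: [0.707, 0.006, -0.707, 0.006]
ft_force: [0.1, -0.7, 0.9]
width: 0.0429
```

Call:
apply_moves([
  {"dp": [0, 0, 0], "dr": [0, 0, 0], "hand": 0.6},
  {"dp": [0, 0, 0], "dr": [0, 0, 0], "hand": 0.68},
  {"dp": [0, 0, 0], "dr": [0, 0, 0], "hand": 0.74},
  {"dp": [0, 0, 0], "dr": [0, 0, 0], "hand": 0.8},
  {"dp": [0, 0, 0], "dr": [0, 0, 0], "hand": 0.85},
  {"dp": [0, 0, 0], "dr": [0, 0, 0], "hand": 0.95},
  {"dp": [0, 0, 0], "dr": [0, 0, 0], "hand": 0.95},
  {"dp": [0, 0, 0], "dr": [0, 0, 0], "hand": 0.95},
], squeeze=50)

```text
t: 32.22
eef_pos: [0.6361, -0.0557, 0.231]
ee_rot: [0.707, 0.006, -0.707, 0.006]
ft_force: [-0.6, 1.0, 2.9]
width: 0.0098
```

Call:
apply_moves([
  {"dp": [0.02, 0, 0.163], "dr": [0, 0, 0], "hand": 0.95},
  {"dp": [0.057, 0, 0.324], "dr": [0, 0, 0], "hand": 0.95},
  {"dp": [0.109, 0, 0.48], "dr": [0, 0, 0], "hand": 0.95},
  {"dp": [0.177, 0, 0.63], "dr": [0, 0, 0], "hand": 0.95},
  {"dp": [0.177, 0, 0.63], "dr": [0, 0, 0], "hand": 0.95},
  {"dp": [0.177, 0, 0.63], "dr": [0, 0, 0], "hand": 0.95},
  {"dp": [0.177, 0, 0.63], "dr": [0, 0, 0], "hand": 0.95},
  {"dp": [0.177, 0, 0.63], "dr": [0, 0, 0], "hand": 0.95},
])

```text
t: 32.88
eef_pos: [0.5735, -0.0568, 0.2152]
ee_rot: [0.708, 0.006, -0.706, 0.006]
ft_force: [-3.9, 1.6, 8.5]
width: 0.0098
```

Call:
apply_moves([
  {"dp": [0.082, 0, 0.142], "dr": [0, 0, 0], "hand": 0.95},
  {"dp": [0.178, 0, 0.276], "dr": [0, 0, 0], "hand": 0.95},
  {"dp": [0.287, 0, 0.399], "dr": [0, 0, 0], "hand": 0.95},
  {"dp": [0.407, 0, 0.511], "dr": [0, 0, 0], "hand": 0.95},
  {"dp": [0.539, 0, 0.611], "dr": [0, 0, 0], "hand": 0.95},
  {"dp": [0.539, 0, 0.611], "dr": [0, 0, 0], "hand": 0.95},
  {"dp": [0.539, 0, 0.611], "dr": [0, 0, 0], "hand": 0.95},
  {"dp": [0.539, 0, 0.611], "dr": [0, 0, 0], "hand": 0.95},
])

```text
t: 33.55
eef_pos: [0.5126, -0.0578, 0.1601]
ee_rot: [0.707, 0.006, -0.707, 0.006]
ft_force: [-0.5, -0.8, 3.7]
width: 0.0099
```

Call:
apply_moves([
  {"dp": [0.14, 0, 0.085], "dr": [0, 0, 0], "hand": 0.95},
  {"dp": [0.289, 0, 0.157], "dr": [0, 0, 0], "hand": 0.95},
  {"dp": [0.443, 0, 0.213], "dr": [0, 0, 0], "hand": 0.95},
  {"dp": [0.603, 0, 0.253], "dr": [0, 0, 0], "hand": 0.95},
  {"dp": [0.684, 0, 0.266], "dr": [0, 0, 0], "hand": 0.95},
  {"dp": [0.684, 0, 0.266], "dr": [0, 0, 0], "hand": 0.95},
  {"dp": [0.684, 0, 0.266], "dr": [0, 0, 0], "hand": 0.95},
  {"dp": [0.684, 0, 0.266], "dr": [0, 0, 0], "hand": 0.95},
])

```text
t: 34.22
eef_pos: [0.4851, -0.0583, 0.0914]
ee_rot: [-0.706, -0.006, 0.708, -0.006]
ft_force: [-6.5, 0.2, 4.2]
width: 0.0099
```

Run:
```python
from h import *
s=robot.state();print(s["eef_pos"],s["width"],s["ft_force"],s["ft_torque"])
```

```text
[ 0.4851 -0.0583  0.0914] 0.00988622620496737 [-6.4868  0.1832  4.2031] [-0.0665  2.2601  0.043 ]
```

Call:
apply_moves([
  {"dp": [0.04, 0, 0.015], "dr": [0, 0, 0], "hand": 0.95},
  {"dp": [0.08, 0, 0.02], "dr": [0, 0, 0], "hand": 0.95},
  {"dp": [0.12, 0, 0.025], "dr": [0, 0, 0], "hand": 0.95},
  {"dp": [0.16, 0, 0.03], "dr": [0, 0, 0], "hand": 0.95},
  {"dp": [0.19, 0, 0.03], "dr": [0, 0, 0], "hand": 0.95},
  {"dp": [0.22, 0, 0.03], "dr": [0, 0, 0], "hand": 0.95},
  {"dp": [0.24, 0, 0.03], "dr": [0, 0, 0], "hand": 0.95},
  {"dp": [0.24, 0, 0.03], "dr": [0, 0, 0], "hand": 0.95},
])

```text
t: 34.88
eef_pos: [0.4828, -0.0584, 0.0681]
ee_rot: [-0.707, -0.006, 0.707, -0.006]
ft_force: [-6.9, -0.6, 7.9]
width: 0.0095
```

Run:
```python
from h import *
s=robot.state();print(s["eef_pos"],s["width"],s["ft_force"],s["ft_torque"])
```

```text
[ 0.4828 -0.0584  0.0681] 0.00946713892481105 [-6.9409 -0.5779  7.9304] [ 0.0023  2.1067 -0.0175]
```

Call:
apply_moves([
  {"dp": [0.01, 0, 0.01], "dr": [0, 0, 0], "hand": 0.95},
  {"dp": [0.02, 0, 0.02], "dr": [0, 0, 0], "hand": 0.95},
  {"dp": [0.03, 0, 0.02], "dr": [0, 0, 0], "hand": 0.95},
  {"dp": [0.04, 0, 0.02], "dr": [0, 0, 0], "hand": 0.95},
  {"dp": [0.04, 0, 0.02], "dr": [0, 0, 0], "hand": 0.95},
  {"dp": [0.04, 0, 0.02], "dr": [0, 0, 0], "hand": 0.95},
  {"dp": [0.04, 0, 0.02], "dr": [0, 0, 0], "hand": 0.95},
  {"dp": [0.04, 0, 0.02], "dr": [0, 0, 0], "hand": 0.95},
])

```text
t: 35.55
eef_pos: [0.4827, -0.0583, 0.0657]
ee_rot: [0.709, 0.006, -0.705, 0.006]
ft_force: [-2.2, -0.9, 8.8]
width: 0.0098
```

Run:
```python
from h import *
im=robot.camera("side");cv2.imwrite("pics/side12.png",im[:,:,::-1])
s=robot.state();print(s["eef_pos"],s["width"],s["ft_force"],s["ft_torque"])
print("bar ends pred at stop",proj("side",[[.4828,.0235,.085],[.4835,-.0775,.085]]))
g=cv2.cvtColor(im,cv2.COLOR_RGB2GRAY);print(g[246:280,312:346])
```

```text
[ 0.4827 -0.0583  0.0657] 0.0097175465709189 [-2.4258 -0.6376  8.8792] [-0.3319  0.4524  0.016 ]
bar ends pred at stop [[315.4112 252.2479]
 [322.1999 270.7537]]
[[ 56  40  44 ... 223 238 239]
 [119  53  41 ... 238 241 241]
 [187 111  50 ... 239 241 241]
 ...
 [241 242 242 ... 104 109 108]
 [242 241 242 ... 124 121 125]
 [241 242 240 ... 135 137 131]]
```

Call:
apply_moves([
  {"dp": [0.01, 0, 0], "dr": [0, 0, 0], "hand": 0.95},
  {"dp": [0.02, 0, 0], "dr": [0, 0, 0], "hand": 0.95},
  {"dp": [0.03, 0, 0], "dr": [0, 0, 0], "hand": 0.95},
  {"dp": [0.04, 0, 0], "dr": [0, 0, 0], "hand": 0.95},
  {"dp": [0.04, 0, 0], "dr": [0, 0, 0], "hand": 0.95},
  {"dp": [0.04, 0, 0], "dr": [0, 0, 0], "hand": 0.95},
  {"dp": [0.04, 0, 0], "dr": [0, 0, 0], "hand": 0.95},
  {"dp": [0.04, 0, 0], "dr": [0, 0, 0], "hand": 0.95},
])

```text
t: 36.27
eef_pos: [0.4826, -0.0583, 0.0614]
ee_rot: [0.709, 0.006, -0.706, 0.006]
ft_force: [-0.8, -1.3, 8.6]
width: 0.0099
```

Run:
```python
from h import *
im=robot.camera("side");cv2.imwrite("pics/side12.png",im[:,:,::-1])
s=robot.state();print(s["eef_pos"],s["width"],s["ft_force"],s["ft_torque"])
cv2.imwrite("pics/c10.png",crop(im[:,:,::-1].copy(),300,225,100,72,8)[:576])
```

```text
[ 0.4826 -0.0583  0.0614] 0.010158399552658423 [-0.7441 -1.2136  8.4861] [-0.3258  0.5112  0.0549]
```

View pics/c10.png

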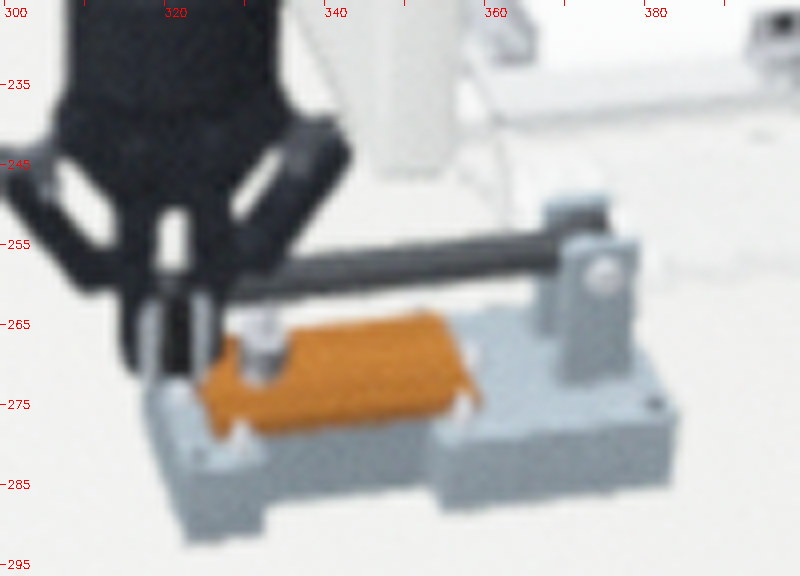

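Run:
```python
from h import *
im=cv2.imread("pics/side12.png");g=cv2.cvtColor(im,cv2.COLOR_BGR2GRAY).astype(float)
# lever arm centre line: darkest band rows per column
for u in range(338,368,4):
    col=255-g[246:266,u];col=np.clip(col-110,0,None);print(u,round(246+(col*np.arange(20)).sum()/col.sum(),2),end="; ")
print()
die=np.array([.5225,-.027]);y=.017
def W(x,yy,z):return [die[0]+(x*np.cos(y)-yy*np.sin(y))*1e-3,die[1]+(x*np.sin(y)+yy*np.cos(y))*1e-3,z*1e-3]
for th in(1.35,1.4,1.42,1.45,1.5):
    a=th+.073; r=np.linspace(25,150,120)
    q=proj("side",[W(125-k*np.sin(a),0,84.8+k*np.cos(a)) for k in r]); print(th,np.round(np.interp(range(338,368,4),q[::-1,0] if q[0,0]>q[-1,0] else q[:,0],q[::-1,1] if q[0,0]>q[-1,0] else q[:,1]),2))
print("shoulder home",proj("side",W(0,0,44)),"up",proj("side",W(0,0,54)),"knobtop home",proj("side",W(0,0,62)))
hsv=cv2.cvtColor(im,cv2.COLOR_BGR2HSV);print(hsv[262:276,326:340,1])
```

```text
338 252.02; 342 256.07; 346 258.53; 350 258.23; 354 257.9; 358 257.28; 362 256.88; 366 256.51; 
1.35 [254.75 254.85 254.95 255.06 255.16 255.26 255.36 255.44]
1.4 [256.33 256.25 256.17 256.09 256.02 255.94 255.86 255.8 ]
1.42 [256.96 256.8  256.65 256.5  256.35 256.2  256.05 255.95]
1.45 [257.89 257.63 257.37 257.11 256.86 256.6  256.34 256.16]
1.5 [259.42 258.99 258.56 258.12 257.69 257.26 256.82 256.52]
shoulder home [[331.6155 271.6171]] up [[331.6894 268.7998]] knobtop home [[331.7488 266.5323]]
[[ 32  40  28  24  18  14  23  16  11   6   4   4   4   5]
 [ 26  23  12   8  11   9  14  11   9   4   1   2   1   2]
 [ 27  16   6   5   7  13  10  12   5   1   2   3   2   6]
 [ 21  20   5   2   8  12  10  15  10   5  18  28  32  45]
 [ 28  14  33  16   9  10  13  12   9  18  87 137 143 149]
 [ 22  57 133  92   6  10  15  11   9  29 121 176 179 179]
 [ 27  69 158 119  10  13  12  16  15  26 142 179 178 182]
 [ 11 123 163 118  25  13  14  17   4  57 156 176 184 178]
 [ 69 152 170 130  26  10  18  13   0 100 166 183 179 183]
 [118 170 176 141  35   6   9   2  37 125 169 182 178 178]
 [143 176 181 154  79  31  30  56  97 146 173 182 180 176]
 [168 178 180 176 147 107 103 127 151 173 181 178 183 180]
 [172 187 186 183 178 172 174 178 181 182 177 180 178 182]
 [163 182 188 181 182 181 179 181 183 181 185 181 182 183]]
```

Call:
apply_moves([
  {"dp": [-0.08, 0, 0], "dr": [0, 0, 0], "hand": 0.95},
  {"dp": [-0.164, 0, -0.008], "dr": [0, 0, 0], "hand": 0.95},
  {"dp": [-0.326, 0, -0.032], "dr": [0, 0, 0], "hand": 0.95},
  {"dp": [-0.486, 0, -0.072], "dr": [0, 0, 0], "hand": 0.95},
  {"dp": [-0.64, 0, -0.128], "dr": [0, 0, 0], "hand": 0.95},
  {"dp": [-0.789, 0, -0.2], "dr": [0, 0, 0], "hand": 0.95},
  {"dp": [-0.789, 0, -0.2], "dr": [0, 0, 0], "hand": 0.95},
  {"dp": [-0.789, 0, -0.2], "dr": [0, 0, 0], "hand": 0.95},
])

```text
t: 36.98
eef_pos: [0.5022, -0.0579, 0.1394]
ee_rot: [0.708, 0.006, -0.706, 0.006]
ft_force: [1.5, -1.8, 2.1]
width: 0.0099
```

Call:
apply_moves([
  {"dp": [-0.14, 0, -0.085], "dr": [0, 0, 0], "hand": 0.95},
  {"dp": [-0.272, 0, -0.185], "dr": [0, 0, 0], "hand": 0.95},
  {"dp": [-0.392, 0, -0.297], "dr": [0, 0, 0], "hand": 0.95},
  {"dp": [-0.501, 0, -0.42], "dr": [0, 0, 0], "hand": 0.95},
  {"dp": [-0.597, 0, -0.554], "dr": [0, 0, 0], "hand": 0.95},
  {"dp": [-0.679, 0, -0.696], "dr": [0, 0, 0], "hand": 0.95},
  {"dp": [-0.679, 0, -0.696], "dr": [0, 0, 0], "hand": 0.95},
  {"dp": [-0.679, 0, -0.696], "dr": [0, 0, 0], "hand": 0.95},
])

```text
t: 37.65
eef_pos: [0.5703, -0.0569, 0.2087]
ee_rot: [0.707, 0.006, -0.707, 0.006]
ft_force: [-8.3, 2.5, 14.7]
width: 0.0098
```

Call:
apply_moves([
  {"dp": [-0.068, 0, -0.15], "dr": [0, 0, 0], "hand": 0.95},
  {"dp": [-0.12, 0, -0.306], "dr": [0, 0, 0], "hand": 0.95},
  {"dp": [-0.156, 0, -0.467], "dr": [0, 0, 0], "hand": 0.95},
  {"dp": [-0.177, 0, -0.63], "dr": [0, 0, 0], "hand": 0.95},
  {"dp": [-0.177, 0, -0.63], "dr": [0, 0, 0], "hand": 0.95},
  {"dp": [-0.177, 0, -0.63], "dr": [0, 0, 0], "hand": 0.95},
  {"dp": [-0.177, 0, -0.63], "dr": [0, 0, 0], "hand": 0.95},
  {"dp": [-0.177, 0, -0.63], "dr": [0, 0, 0], "hand": 0.95},
])

```text
t: 38.32
eef_pos: [0.6337, -0.0556, 0.225]
ee_rot: [0.708, 0.006, -0.706, 0.006]
ft_force: [-0.9, 0.7, 8.9]
width: 0.01
```

Now I'll open the fingers, letting the spring finish the return, then rise clear of the bar.

Call:
apply_moves([
  {"dp": [0, 0, -0.02], "dr": [0, 0, 0], "hand": 0.9},
  {"dp": [0, 0, -0.02], "dr": [0, 0, 0], "hand": 0.8},
  {"dp": [0, 0, -0.02], "dr": [0, 0, 0], "hand": 0.7},
  {"dp": [0, 0, -0.02], "dr": [0, 0, 0], "hand": 0.6},
  {"dp": [0, 0, -0.02], "dr": [0, 0, 0], "hand": 0.5},
  {"dp": [0, 0, -0.02], "dr": [0, 0, 0], "hand": 0.45},
  {"dp": [0, 0, -0.02], "dr": [0, 0, 0], "hand": 0.45},
  {"dp": [0, 0, -0.02], "dr": [0, 0, 0], "hand": 0.45},
])

```text
t: 38.98
eef_pos: [0.635, -0.0556, 0.2231]
ee_rot: [-0.707, -0.006, 0.707, -0.006]
ft_force: [-0.5, -0.4, 0.0]
width: 0.0471
```

Call:
apply_moves([
  {"dp": [-0.1, 0, -0.02], "dr": [0, 0, 0], "hand": 0.45},
  {"dp": [-0.2, 0, -0.02], "dr": [0, 0, 0], "hand": 0.45},
  {"dp": [-0.35, 0, -0.02], "dr": [0, 0, 0], "hand": 0.45},
  {"dp": [-0.5, 0, -0.02], "dr": [0, 0, 0], "hand": 0.45},
  {"dp": [-0.65, 0, -0.02], "dr": [0, 0, 0], "hand": 0.45},
  {"dp": [-0.8, 0, -0.02], "dr": [0, 0, 0], "hand": 0.45},
  {"dp": [-0.9, 0, 0], "dr": [0, 0, 0], "hand": 0.45},
  {"dp": [-0.9, 0, 0], "dr": [0, 0, 0], "hand": 0.45},
])

```text
t: 39.65
eef_pos: [0.6354, -0.056, 0.3167]
ee_rot: [0.709, 0.006, -0.705, 0.006]
ft_force: [0.1, -0.1, 1.6]
width: 0.047
```

Call:
apply_moves([
  {"dp": [0, 0.2, 0], "dr": [0, 0, 0], "hand": 0.45},
  {"dp": [0, 0.4, 0], "dr": [0, 0, 0], "hand": 0.45},
  {"dp": [0, 0.6, 0], "dr": [0, 0, 0], "hand": 0.45},
  {"dp": [0, 0.8, 0.2], "dr": [0, 0, 0], "hand": 0.45},
  {"dp": [0, 1, 0.4], "dr": [0, 0, 0], "hand": 0.45},
  {"dp": [0, 1, 0.6], "dr": [0, 0, 0], "hand": 0.45},
  {"dp": [0, 1, 0.8], "dr": [0, 0, 0], "hand": 0.45},
  {"dp": [0, 1, 0.8], "dr": [0, 0, 0], "hand": 0.45},
])

```text
t: 40.32
eef_pos: [0.5543, -0.1577, 0.3144]
ee_rot: [0.708, 0.005, -0.706, 0.005]
ft_force: [0.1, 0.5, 0.6]
width: 0.0472
```

Run:
```python
from h import *
im={n:robot.camera(n) for n in CM}
for n in im: cv2.imwrite(f"pics/{n}13.png",im[n][:,:,::-1])
s=robot.state();print(s["t"],s["eef_pos"],s["width"],s["ft_force"])
g0=cv2.cvtColor(cv2.imread("pics/side0.png"),cv2.COLOR_BGR2GRAY).astype(int);g=cv2.cvtColor(im["side"],cv2.COLOR_RGB2GRAY).astype(int)
for n,(u,v,w,h) in {"lever":(362,194,20,58),"shortpost":(332,312,16,12),"bottle":(300,180,22,30),"clip":(266,215,18,12),"eraser":(270,252,14,14),"glue":(308,365,25,50)}.items():
    d=abs(g-g0)[v:v+h,u:u+w];print(n,d.mean().round(1),d.max())
hsv=cv2.cvtColor(im["side"],cv2.COLOR_RGB2HSV);print(hsv[262:280,322:342,1])
t=im["top"];h=cv2.cvtColor(t,cv2.COLOR_RGB2HSV);m=cv2.inRange(h,(8,120,70),(22,255,255))[205:270,300:345]
n,_,st,ce=cv2.connectedComponentsWithStats(m);print(st[1:],ce[1:]+[300,205])
```

```text
40.4167 [ 0.5562 -0.157   0.3134] 0.04697138884214067 [0.6073 0.0004 0.3266]
lever 7.4 179
shortpost 1.9 6
bottle 2.0 8
clip 2.0 9
eraser 1.8 9
glue 1.6 8
[[  2   3   2   3   3   2   2   1   3   2   2   1   1   2   1   2   2   2
    1   1]
 [  3   3   1   2   2   1   1   2   2   2   2   2   1   2   1   1   0   3
    1   1]
 [  3   2   2   1   2   1   2   1   2   1   1   1   1   2   2   1   2   5
    9  13]
 [  1   2   1   1   4   3   4   1   2   3   4   3   1  10  28  33  33  48
   60  75]
 [  3  15  18  21  34  33  28   6   4   6   5   5   3  33 114 144 146 150
  158 165]
 [ 15  71  95 114 130 139 126  39   8   7   6   7   6  43 150 183 185 184
  181 186]
 [ 16 112 168 169 177 178 170  86   8  12  11  11   6  83 166 181 180 182
  180 183]
 [  7 107 170 178 180 180 177 115   6  14  13  16   0 107 171 183 181 180
  181 181]
 [  3  68 167 179 182 178 174 124   7  17  16  15   5 116 172 182 181 179
  177 180]
 [ 17  21 139 180 180 180 177 136  40   6  11   7  38 134 174 182 182 179
  179 181]
 [ 16   4  95 175 180 177 174 152  90  45  33  40  90 166 177 176 184 179
  176 179]
 [ 15   8  57 159 180 180 178 176 160 106 103 126 154 177 181 179 181 180
  183 181]
 [ 15   9  36 131 179 181 181 184 184 170 167 173 182 182 186 178 178 182
  187 185]
 [ 24  20   0  76 162 184 178 183 184 184 184 184 183 180 183 187 179 187
  181 184]
 [ 26  29  25  24 134 175 178 179 170 179 180 179 180 180 184 180 181 177
  185 189]
 [ 33  31  28   9 109 174 167 108 101 149 180 178 182 180 173 175 169 174
  168 163]
 [ 33  33  30  10  70 154 126  40  21  80 152 160 154 142 134 130 123 105
   78  66]
 [ 34  34  34  26  19  83  58   6   6   5  37  62  58  47  34  24  20  12
   12  22]]
[[22 29  7 15 82]] [[325.6098 241.4024]]
```

Run:
```python
from h import *
a=cv2.imread("pics/side0.png",0).astype(int);b=cv2.imread("pics/side13.png",0).astype(int)
d=abs(a-b);print(d[194:252,362:382].max(1));print(np.where(d[194:222,362:382]>40,1,0).sum(0))
```

```text
[178 170 165 138 141 141 136 124  87 100  83  41   8   5   6   7   6   6
   6   7   6   6   7   5   7   6   7   6   5   4   4   6   6   4   5   7
   5   6   4   6   5   5   4   6   7   6   6   3   3   5   4   6   6   6
   6   6   6   5]
[0 0 0 0 0 5 7 8 9 9 9 9 8 0 0 0 0 0 0 0]
```

```bash
python3 -c "
from station import robot
print(robot.close_job(), robot.state()['t'])"
```

```text
the job is handed in; nothing more can be done
the job is handed in; nothing more can be done
```

The board is in the press's nest with the long post driven home by the lever, and the lever is back upright. I handed the job in at about 40 s. No verdict was reported.

**What I did:** I laid the board in the nest and released it. I then dropped the long post through its hole, where it stood about 10 mm proud. To press it, I gripped the lever bar off-centre, followed its arc down to the stop and back up, let go, and moved the arm clear.

**Last checks, from the side camera:**
- **Lever down:** the arm line matched 1.5 rad to within about 0.5 px.
- **Post:** the knob is at board level and no stem shows.
- **Board:** its outline is unchanged since the post went in.
- **Lever up:** its pixels match the starting picture (difference under 10 grey levels), except the top 12 rows, where the gripper was probably in view.
- **Short post, bottle, clip, eraser and glue:** each matches the starting picture.

**What disagreed or failed:**
- **Fingertips:** they touched the desk with the TCP already about 12 mm below it, although they should be 22 mm ahead of it. I used measured contact heights instead.
- **Camera estimates:** the two cameras differed by about 2 to 4 mm, so I used values between them.
- **Grip on the bar:** it seems to have slipped about 4 mm at the stop.
- **Top view at the end:** the colour check of the board found only part of it, probably because the arm hid the rest. The final board check therefore rests on the side view.

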